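# Change over the honing rig: chisel out, punches in

### The job

Change over the honing rig: lift its sprung clamp bar out of the fork and turn it well aside, take out the finished flat chisel and lay it in the tray, then lay every steel hole punch in a groove of its own, resting across both rails with its slim cutting nose towards the stone, turn the bar back over them and let it down fully into its fork. Also set the scale sleeve to 4 (four dots), clicked into its detent, and leave the other things on the bench where they are.

Things in the scene. Friction and masses are not known exactly. Their poses are not given: they have to be found in the camera images.
- rig: honing rig, fixed: grey base plate 12 mm thick (x -55 to 105, y -275 to 105 mm in its frame). Origin on the bench under the middle of the rails, z up. Two notched dark steel rails along its y, 12 mm thick, at x = -30 and +30 mm, tops 54 mm high; the gap between them is open down to the plate. Three 90 degree V-grooves cross them along x, 52 mm apart. The bar's post stands at x = 0, y = -108 mm
- chisel_mid (a point): finished steel chisel, clamped in the middle groove at the start: octagonal barrel like the punches' (20 mm across the flats, 110 mm long, 0.22 kg) but with a flat blade 26 mm wide and 4 mm thick that stands 25 mm out of its end; this point is on its axis at the middle of the barrel, its x axis points to the blade
- tray: open wooden tray, fixed, 190 (its x) x 120 (its y) x 25 mm high, walls and floor 5 mm; origin under its centre
- fork (a point): fork that keeps the bar's free end: two aluminium cheeks 26 mm apart, flared at the top, up to 84 mm above the bench; this point is midway between them, 74 mm above the bench (rig x = 0, y = 87 mm)
- stone (a point): grey stone 30 x 170 x 28 mm lying along the rig's +x edge; centre of its top face, 40 mm above the bench
- groove0 (a point): groove nearest the bar's post (rig y = -52 mm): centre of the barrel that lies in it, 50 mm above the bench, midway between the rails. Axes as the rig's; the groove runs along x, the stone lies towards +x
- groove1 (a point): the same for the middle groove (rig y = 0)
- groove2 (a point): the same for the groove nearest the fork (rig y = +52 mm)
- bar_lift (a joint): height of the clamp bar above its lowest position, m, 0 to 0.045. Spring and weight pull it down (5 N at the bottom, 11 N at the top), also when it is turned aside. At 0 its underside is 58 mm above the bench; on barrels it rests at 0.001 to 0.002. To clear fork and barrels lift it at least 0.028
- bar_turn (a joint): turn of the clamp bar about its upright post, rad: 0 = along the rig's +y, over the grooves and in the fork; grows counterclockwise seen from above to 1.6 (pointing to the rig's -x). Well aside is above 1.1. It stays where it is turned. While the bar is down in the fork it cannot turn
- knob (a point): black round knob on the clamp bar, 24 mm diameter, 42 mm tall, standing on the bar 134 mm from the post's axis; this point is on its axis, 24 mm above the bar's top face and 18 mm below the knob's top (94 mm above the bench when bar_lift is 0). The bar is aluminium, 200 x 20 x 12 mm
- sleeve (a joint): scale sleeve, rad, grows counterclockwise seen from above. Detents 0.6 rad apart: 0 = one dot, 0.6 = two, 1.2 = three, 1.8 = four, 2.4 = five dots. It clicks from detent to detent (about 0.1 N m) and settles in the nearest when let go
- sleeve_mid (a point): steel scale sleeve on an upright axis: ribbed cylinder 44 mm diameter over its ribs, 48 mm tall, standing on the white round scale plate (116 mm diameter, top 24 mm above the bench); this point is on its axis, 50 mm above the bench, 22 mm below its top. A black line on its top and a short black pointer at its foot point at rows of one to five dots on the plate
- punch0_mid (a point): steel hole punch, lying: octagonal barrel 20 mm across the flats and 110 mm long, 0.15 to 0.3 kg; this point is on its axis at the middle of the barrel; its own x axis runs along it towards the cutting nose (a round rod 10 mm thick 30 mm long); at the other end a square head, 20 mm wide and 8 mm long, keeps it from rolling. Two or three are present: None from the start means absent
- punch1_mid (a point): steel hole punch, lying: octagonal barrel 20 mm across the flats and 110 mm long, 0.15 to 0.3 kg; this point is on its axis at the middle of the barrel; its own x axis runs along it towards the cutting nose (a round rod 10 mm thick 30 mm long); at the other end a square head, 20 mm wide and 8 mm long, keeps it from rolling. Two or three are present: None from the start means absent
- punch2_mid (a point): steel hole punch, lying: octagonal barrel 20 mm across the flats and 110 mm long, 0.15 to 0.3 kg; this point is on its axis at the middle of the barrel; its own x axis runs along it towards the cutting nose (a round rod 10 mm thick 30 mm long); at the other end a square head, 20 mm wide and 8 mm long, keeps it from rolling. Two or three are present: None from the start means absent
- punch0_nose (a point): tip of the cutting nose of that punch, on its axis, 85 mm from its mid point
- punch1_nose (a point): tip of the cutting nose of that punch, on its axis, 85 mm from its mid point
- punch2_nose (a point): tip of the cutting nose of that punch, on its axis, 85 mm from its mid point
- spool_mid (a point): bystander: wooden thread spool, 48 mm diameter, 52 mm tall, standing; its centre
- jar_mid (a point): bystander: jar, 64 mm diameter, 85 mm tall, standing; its centre
- wax_tin_mid (a point): bystander: flat brass tin, 68 mm diameter, 22 mm tall; its centre
- awl_mid (a point): bystander: awl with a wooden handle, 140 mm long, lying; on its axis, 12 mm above the bench
Mind the look-alikes: they are no part of the job. Leave any black or green look-alike of the part that bears chisel_mid alone.

How it is judged:
On the way, in this order (a step that is already met when the one before it is completed fails the run):
1. the clamp bar is lifted out of its fork and turned well aside (value of joint bar_turn above 1.1 rad), for 0.2 s.
2. with the bar aside, every punch lies in a groove of its own, nose towards the stone (x of punch0_mid in the frame of rig between -0.018 and 0.018 m and z of punch0_mid in the frame of rig between 0.044 and 0.056 m and x of each of punch0_nose, punch1_nose, punch2_nose in the frame of rig above 0.055 m and angle between the x axis of each of punch0_mid, punch1_mid, punch2_mid and the x axis of rig, either way round below 0.08 rad and (y of punch0_mid in the frame of rig between -0.059 and -0.045 m or y of punch0_mid in the frame of rig between -0.007 and 0.007 m or y of punch0_mid in the frame of rig between 0.045 and 0.059 m) and x of punch1_mid in the frame of rig between -0.018 and 0.018 m and z of punch1_mid in the frame of rig between 0.044 and 0.056 m and (y of punch1_mid in the frame of rig between -0.059 and -0.045 m or y of punch1_mid in the frame of rig between -0.007 and 0.007 m or y of punch1_mid in the frame of rig between 0.045 and 0.059 m) and x of punch2_mid in the frame of rig between -0.018 and 0.018 m and z of punch2_mid in the frame of rig between 0.044 and 0.056 m and (y of punch2_mid in the frame of rig between -0.059 and -0.045 m or y of punch2_mid in the frame of rig between -0.007 and 0.007 m or y of punch2_mid in the frame of rig between 0.045 and 0.059 m) and value of joint bar_turn above 0.6 rad), for 0.2 s.
3. the bar is turned back over the punches and down in its fork (value of joint bar_lift below 0.007 m and value of joint bar_turn between -0.05 and 0.05 rad), for 0.2 s.
At the end, for the whole second after the job is handed in: Chisel lying flat in the tray; each punch in its own groove, nose to the stone (mid-barrel within 18 mm along, 7 mm across and 6 mm in height of the seat, within 0.08 rad ); bar turn within 0.05 rad of 0, lift under 7 mm; sleeve within 0.15 rad of four dots (1.8) (all of step 3 and x of punch0_mid in the frame of rig between -0.018 and 0.018 m and z of punch0_mid in the frame of rig between 0.044 and 0.056 m and x of each of punch0_nose, punch1_nose, punch2_nose in the frame of rig above 0.055 m and angle between the x axis of each of punch0_mid, punch1_mid, punch2_mid and the x axis of rig, either way round below 0.08 rad and (y of punch0_mid in the frame of rig between -0.059 and -0.045 m or y of punch0_mid in the frame of rig between -0.007 and 0.007 m or y of punch0_mid in the frame of rig between 0.045 and 0.059 m) and x of punch1_mid in the frame of rig between -0.018 and 0.018 m and z of punch1_mid in the frame of rig between 0.044 and 0.056 m and (y of punch1_mid in the frame of rig between -0.059 and -0.045 m or y of punch1_mid in the frame of rig between -0.007 and 0.007 m or y of punch1_mid in the frame of rig between 0.045 and 0.059 m) and x of punch2_mid in the frame of rig between -0.018 and 0.018 m and z of punch2_mid in the frame of rig between 0.044 and 0.056 m and (y of punch2_mid in the frame of rig between -0.059 and -0.045 m or y of punch2_mid in the frame of rig between -0.007 and 0.007 m or y of punch2_mid in the frame of rig between 0.045 and 0.059 m) and x of chisel_mid in the frame of tray between -0.04 and 0.04 m and y of chisel_mid in the frame of tray between -0.05 and 0.05 m and z of chisel_mid in the frame of tray between 0.008 and 0.024 m and value of joint sleeve between 1.65 and 1.95 rad); the robot touches nothing.
It fails at once if the spool is knocked more than 40 mm out of its place (distance of spool_mid from where it was at the start of the episode above 0.04 m).
It fails at once if the jar is knocked more than 40 mm out of its place (distance of jar_mid from where it was at the start of the episode above 0.04 m).
It fails at once if the wax tin is knocked more than 40 mm out of its place (distance of wax_tin_mid from where it was at the start of the episode above 0.04 m).
It fails at once if the awl is knocked more than 40 mm out of its place (distance of awl_mid from where it was at the start of the episode above 0.04 m).
Of punch0, punch1, punch2 only 2 to 3 are there at a start; the rules pass over those that are not, and their reading is None.
At some moment in a run one of punch0, punch1, punch2 may be knocked a few centimetres aside while the robot is not near it.
Once in a run the grip may slacken for a moment while it holds something.
It also fails if it takes over 210 s, if anything falls off the work surface, if the arm or the gripper's body presses on something with over 40 N, if the wrist force passes 120 N, or if a joint passes its speed limit or range.

### The arm

A 6-joint arm with a two-finger parallel gripper is mounted at the origin on the work surface. World frame = base frame: x ahead of the robot, y to its left, z up, the work surface at z = 0. Lengths are in m, angles in rad, forces in N, time in s.
With the tool pointing down it reaches from about 0.375 to 0.9 m from the base axis. Payload 3.1 kg.
Tool frame: the origin (TCP) lies at the very end of the fingers, on their centre line; the grasp point (between the pads) lies 19 mm behind it (grip_depth is the distance from the TCP to the grasp point, in m); z points along the fingers, y is the line along which they close (so a half turn about z gives the same grasp; the last joint's range is limited). The gripper opens to 85 mm and grips with 20 to 120 N. Pads are 22 mm wide; open, the fingers measure 114 mm over their backs; the gripper's body (76 mm by 85 mm) begins 54 mm behind the grasp point. The pads swing forward as they close: fully open they stand 13 mm farther back than shut.
Start: joints at [1.133, 0.527, 1.433, -0, 1.181, -0.178], TCP at [0.161, 0.604, 0.231] pointing down, gripper open.
Joint ranges: [-3.08, 3.08], [-0.75, 2.2], [0.22, 2.44], [-1.43, 4.57], [0, 2.65], [-2.85, 2.85]. Speed limits (rad/s): [2.79, 2.79, 3.14, 3.14, 3.14, 3.14].

### API

Orientations are given as a unit quaternion [x, y, z, w].
In Python, from station import * gives the robot as it stands.
- The arm moves only by the tool apply_moves, never from a script. Its argument "plan" is a list of rows, each a list of 7 numbers: the shift along the tool's x, y, z in m, then the turn, a rotation vector about the tool's x, y, z in rad, then the gripper command: -1 is fully open, 1 is shut, values between are in proportion. In form: [[dx, dy, dz, wx, wy, wz, jaw], ...]. A call has 1 to 8 rows; each row shifts and turns the commanded pose from where the row before left it, along the tool's axes as they then stand; what a row does not reach is not made up. A row lasts 1/8 s, in which the tool goes at most 62.5 mm and 10.7 degrees, less where a joint would pass 70% of its speed; a pose out of reach is approached as far as the arm can. A call is refused whole if a number of a shift passes 0.0625 or a number of a turn 0.188, either way. A call with a gripper value outside its range is refused whole. The fingers move at their own pace and stop on an object; "force" is the grip in N (left out, the last holds). Time passes only in rows, so rows that do not move let the fingers close. It gives the time, the measured TCP pose, the force, the opening and the grip force at its end, in the units of the state.
- sense(): the state, without advancing time (a new reading comes with each control period).
- snapshot(name): name is "side" or "top" or "wrist"; returns the picture (420x560x3 uint8, red, green, blue); there is no depth.
- calibration(name): a dict with "camera_matrix" (3x3 intrinsics, pixels), "R" (3x3) and "t" (3): a world point X has camera coordinates R X + t; the wrist camera has in their place "mount" (4x4, takes a point from camera to tool coordinates, whose origin is the TCP and whose axes are the flange's). Camera axes: x right, y down, z forward; pixel columns grow to the right and rows downward; lengths in m; the calibration is good to about 2 mm. A picture is of the moment at which its call begins: read the wrist's pose just before it. calibration takes no time and is no camera call.
- sign_off(): hands the job in; it is judged then, once.
The state is a dict: "t": time; "q": joint angles; "qd": joint speeds; "tau": joint torques, N m; "tcp_pos": TCP position; "tool_rot": TCP orientation; "force": force on the tool from outside, world axes, zero at the start; "ft_torque": the same for the moment, N m; "finger_gap": opening from 0.0 (shut) to 1.0 (fully open); "gripper_force": force on a finger pad.
Only numpy, scipy, OpenCV 4.12 (cv2) and the standard library are available. Lean on these libraries where they do the work, as an engineer would, in place of code of your own. Each camera call takes 0.05 s, during which the arm holds its last target. There are 200 camera calls.

## Working session

There is one attempt and no reset: what is moved stays moved. The work goes in short steps, Python scripts to look and compute and a tool call to move; the robot and the scene stay as the last step left them, time stands still between calls to the robot, and variables do not carry over. Pictures are saved under pics/ and viewed, at most 14 in all, crops included, and the job is handed in when it is done.

Besides the shell and the picture viewer there is one more tool, called after "Call:" as name(argument=value, ...), one argument or row to a line, values as JSON. apply_moves: Moves the arm, as the interface text tells. Its arguments: {"type":"object","properties":{"plan":{"type":"array"},"force":{"type":"number"}},"required":["plan"]}

```bash
mkdir -p pics; ls; python3 - <<'E'
from station import *
import cv2
s=sense();print({k:s[k] for k in s})
for n in("top","side","wrist"):
    im=snapshot(n);cv2.imwrite(f"pics/{n}0.png",im[:,:,::-1]);c=calibration(n);print(n,c)
E
```

```text
pics
{'t': 0.0, 'q': array([ 1.13251392e+00,  5.28500474e-01,  1.43390851e+00, -1.51290370e-05,
        1.18140434e+00, -1.78503076e-01]), 'qd': array([-0.0002665 , -0.00028858,  0.00062572, -0.00032451, -0.00248291,
        0.00212658]), 'tau': array([ 7.06136434e-04, -4.42348552e+01, -1.78029513e+01, -1.44433234e-04,
        8.16642714e-03, -8.45689129e-06]), 'tcp_pos': array([0.16020772, 0.6033699 , 0.23031057]), 'tool_rot': array([ 1.29521805e-01,  9.91575952e-01, -1.06007883e-03, -3.30353331e-04]), 'force': array([-0.29171143,  0.72832469, -0.27040877]), 'ft_torque': array([ 0.01630717,  0.01041162, -0.01355307]), 'gripper_force': 0.0, 'finger_gap': 1.00297912787508}
top {'camera_matrix': array([[452.63248835,   0.        , 283.74847876],
       [  0.        , 452.63248835, 202.72012102],
       [  0.        ,   0.        ,   1.        ]]), 'R': array([[-2.93474715e-02, -9.99567510e-01, -1.87577019e-03],
       [-9.95727810e-01,  2.93989979e-02, -8.75318652e-02],
       [ 8.75491544e-02, -7.01082372e-04, -9.96159954e-01]]), 't': array([-0.04173944,  0.52257875,  1.1891466 ])}
si
[... 209 characters left out ...]
179 , -0.00225147],
       [-0.42417428, -0.57959791, -0.69580345],
       [ 0.40839658,  0.56334691, -0.71822872]]), 't': array([-0.44952947,  0.21659915,  1.25169763])}
wrist {'camera_matrix': array([[295.64097547,   0.        , 281.57041266],
       [  0.        , 295.64097547, 211.88738435],
       [  0.        ,   0.        ,   1.        ]]), 'mount': array([[-1.42501805e-03, -9.50679169e-01, -3.10172672e-01,
         7.85561552e-02],
       [ 9.99998798e-01, -1.54410011e-03,  1.38398642e-04,
         4.62664275e-04],
       [-6.10510362e-04, -3.10172102e-01,  9.50680227e-01,
        -1.42409474e-01],
       [ 0.00000000e+00,  0.00000000e+00,  0.00000000e+00,
         1.00000000e+00]])}
```

View pics/top0.png

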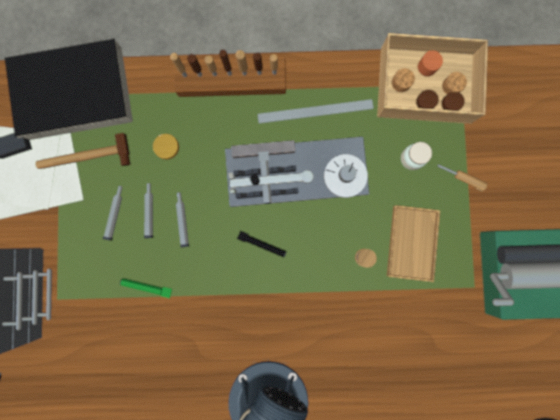

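View pics/side0.png

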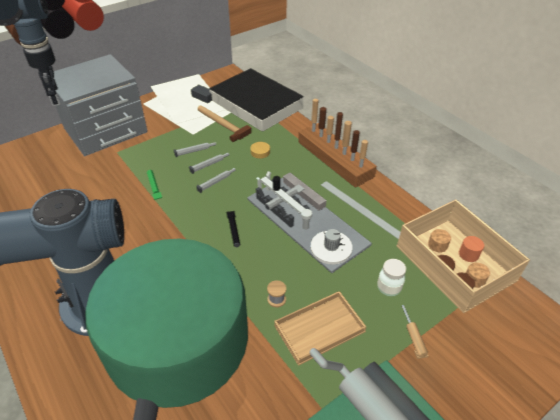

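The top view shows the post at (308,177), the fork end at about (235,180) and the stone at (262,148). The three punches are at (113,212), (149,210) and (182,220), the tray at (414,243) and the sleeve at (348,174). Next I'll crop for detail and compute positions.

```bash
cat > h.py <<'E'
from station import *
import numpy as np, cv2
from scipy.spatial.transform import Rotation as Ro
def cam(n,s=None):
    c=calibration(n);K=c["camera_matrix"]
    if n!="wrist": return K,c["R"],c["t"]
    s=s or sense();T=np.eye(4);T[:3,:3]=Ro.from_quat(s["tool_rot"]).as_matrix();T[:3,3]=s["tcp_pos"]
    W=np.linalg.inv(T@c["mount"]);return K,W[:3,:3],W[:3,3]
def ray(cm,uv,z):
    K,R,t=cm;d=R.T@np.linalg.solve(K,[uv[0],uv[1],1.]);o=-R.T@t;return o+d*(z-o[2])/d[2]
def proj(cm,X):
    K,R,t=cm;p=K@(R@np.asarray(X)+t);return p[:2]/p[2]
E
python3 - <<'E'
from h import *
T=cam("top")
for n,u,z in[("post",(308,177),.07),("fork",(235,180),.074),("stoneL",(232,151),.04),("stoneR",(294,145),.04),("p0",(112,212),.01),("p1",(149,210),.01),("p2",(182,220),.01),("tray",(414,243),.0),("sleeve",(348,174),.072),("knob",(255,180),.11),("spool",(366,258),.05),("blk",(262,244),.01)]: print(n,ray(T,u,z).round(3))
im=cv2.imread("pics/top0.png")
a=cv2.resize(im[130:215,215:375],None,fx=5,fy=5,interpolation=2);cv2.imwrite("pics/c1.png",a)
im=cv2.imread("pics/top0.png")
a=cv2.resize(im[170:250,90:210],None,fx=6,fy=6,interpolation=2);cv2.imwrite("pics/c2.png",a)
E
```

```text
post [ 0.582 -0.122  0.07 ]
fork [0.579 0.067 0.074]
stoneL [0.662 0.077 0.04 ]
stoneR [ 0.673 -0.089  0.04 ]
p0 [0.511 0.408 0.01 ]
p1 [0.513 0.308 0.01 ]
p2 [0.484 0.219 0.01 ]
tray [ 0.403 -0.406  0.   ]
sleeve [ 0.586 -0.225  0.072]
knob [0.572 0.013 0.11 ]
spool [ 0.369 -0.266  0.05 ]
blk [0.413 0.005 0.01 ]
```

View pics/c1.png

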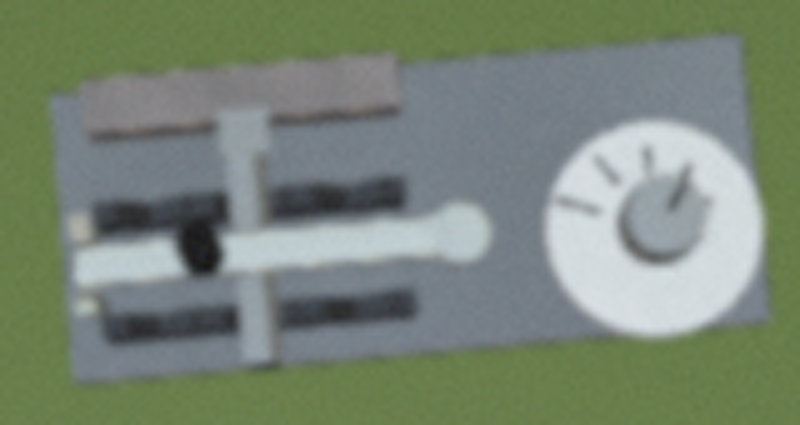

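View pics/c2.png

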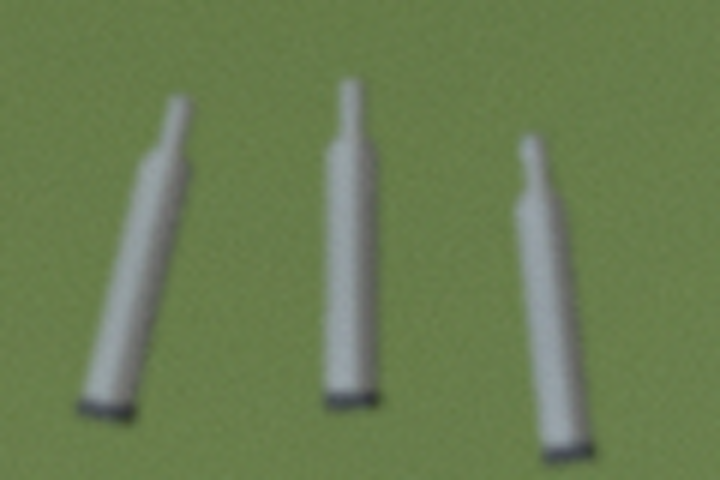

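Punches all lie with noses towards +x, heads (dark) at the bottom; the sleeve line points at about the second row (two dots). Now the rig pose from the plate's corners.

```bash
cat >> h.py <<'E'
import json
def fit2(P,Q):
    P=np.array(P);Q=np.array(Q);p=P-P.mean(0);q=Q-Q.mean(0)
    a=np.arctan2((p[:,0]*q[:,1]-p[:,1]*q[:,0]).sum(),(p*q).sum())
    R=np.array([[np.cos(a),-np.sin(a)],[np.sin(a),np.cos(a)]]);t=Q.mean(0)-R@P.mean(0)
    return a,R,t,np.abs((P@R.T+t)-Q).max()
def state():
    s=sense();M=Ro.from_quat(s["tool_rot"]).as_matrix()
    print("t%.2f"%s["t"],"tcp",s["tcp_pos"].round(4),"toolx yaw %.3f"%np.arctan2(M[1,0],M[0,0]),"z",M[:,2].round(3),"q",s["q"].round(2),"F",s["force"].round(1),"gap %.3f"%s["finger_gap"],"gf %.1f"%s["gripper_force"]);return s
def togo(x,y,z,yaw):
    """tool-frame shift and turn about tool z to reach world x,y,z with tool x at yaw"""
    s=state();M=Ro.from_quat(s["tool_rot"]).as_matrix();d=M.T@(np.array([x,y,z])-s["tcp_pos"])
    c=np.cos(yaw);k=np.sin(yaw);G=np.array([[c,k,0],[k,-c,0],[0,0,-1.]])
    r=Ro.from_matrix(M.T@G).as_rotvec();print("shift",d.round(4),"turn",r.round(3));return d,r
E
python3 - <<'E'
from h import *
T=cam("top")
C=[(52,95),(740,37),(770,320),(75,382)]
C=[ray(T,(u/5+215-.4,v/5+130-.4),.012)[:2] for u,v in C]
print(np.array(C).round(3))
a,R,t,e=fit2([(105,105),(105,-275),(-55,-275),(-55,105)],[c*1000 for c in C]);print(a,t,e)
for n,p in dict(post=(0,-108),knob=(0,26),fork=(0,87),sleeveguess=(0,-220)).items():print(n,(R@p+t).round(1))
for n,z in dict(post=.07,knob=.112).items(): print(n,proj(T,np.r_[(R@dict(post=(0,-108),knob=(0,26))[n]+t)/1000,z]))
yaw=a
k=(R@[0,26]+t)/1000
togo(k[0],k[1],.23,a); togo(k[0],k[1],.23,a-np.pi)
E
```

```text
[[ 0.675  0.099]
 [ 0.696 -0.278]
 [ 0.54  -0.287]
 [ 0.518  0.089]]
0.05807917425383012 [577.31685714 -10.87024539] 1.974098819304345
post [ 583.6 -118.7]
knob [575.8  15.1]
fork [572.3  76. ]
sleeveguess [ 590.1 -230.5]
post [306.80920896 176.37610409]
knob [254.0830403  178.59168343]
t0.15 tcp [0.1603 0.6035 0.2305] toolx yaw 2.882 z [-0.001 -0.002 -1.   ] q [ 1.13  0.53  1.43 -0.    1.18 -0.18] F [-0.9  0.2 -0.4] gap 1.000 gf 0.0
shift [-0.5527 -0.462   0.0012] turn [-1.000e-03  2.000e-03  2.824e+00]
t0.15 tcp [0.1603 0.6035 0.2305] toolx yaw 2.882 z [-0.001 -0.002 -1.   ] q [ 1.13  0.53  1.43 -0.    1.18 -0.18] F [-0.9  0.2 -0.4] gap 1.000 gf 0.0
shift [-0.5527 -0.462   0.0012] turn [-0.002 -0.001 -0.318]
```

Call:
apply_moves(
  plan=[
    [0,0,0,0,0,0.178,-1],
    [0,0,0,0,0,0.178,-1],
    [0,0,0,0,0,0.178,-1],
    [0,0,0,0,0,0.178,-1],
    [0,0,0,0,0,0.178,-1],
    [0,0,0,0,0,0.178,-1],
    [0,0,0,0,0,0.178,-1],
  ],
  force=80,
)

```text
t: 1.02
tcp_pos: [0.1604, 0.6037, 0.2309]
tool_rot: [0.686, 0.728, -0.0, 0.0]
force: [0.0, 0.4, -0.2]
finger_gap: 1.001
gripper_force: 0.0
```

Call:
apply_moves(
  plan=[
    [-0.051,0.0316,0,0,0,0,-1],
    [-0.051,0.0316,0,0,0,0,-1],
    [-0.051,0.0316,0,0,0,0,-1],
    [-0.051,0.0316,0,0,0,0,-1],
    [-0.051,0.0316,0,0,0,0,-1],
    [-0.051,0.0316,0,0,0,0,-1],
    [-0.051,0.0316,0,0,0,0,-1],
    [-0.051,0.0316,0,0,0,0,-1],
  ],
)

```text
t: 2.02
tcp_pos: [0.4402, 0.2116, 0.2313]
tool_rot: [0.684, 0.73, 0.0, 0.0]
force: [0.8, 1.2, 0.0]
finger_gap: 0.999
gripper_force: 0.0
```

Call:
apply_moves(
  plan=[
    [-0.051,0.0316,0,0,0,0,-1],
    [-0.051,0.0316,0,0,0,0,-1],
    [-0.051,0.0316,0,0,0,0,-1],
    [-0.051,0.0316,0,0,0,0,-1],
    [0,0,0,0,0,0,-1],
  ],
)

```text
t: 2.65
tcp_pos: [0.5815, 0.0139, 0.231]
tool_rot: [0.686, 0.728, 0.0, 0.001]
force: [-1.5, 0.9, -0.7]
finger_gap: 0.999
gripper_force: 0.0
```

```bash
python3 - <<'E'
from h import *
s=state();im=snapshot("wrist");cv2.imwrite("pics/w1.png",im[:,:,::-1])
c=cam("wrist",s)
for x,y,z in[(.5758,.0151,.112),(.5836,-.1187,.07)]:print(proj(c,(x,y,z)))
E
```

```text
t2.65 tcp [0.5815 0.0139 0.231 ] toolx yaw 1.630 z [ 0.002 -0.001 -1.   ] q [-0.17  0.47  1.55 -0.    1.12 -0.23] F [-1.5  0.9 -0.7] gap 0.999 gf 0.0
[274.00371888 204.52750983]
[275.64139646 301.66836544]
```

View pics/w1.png

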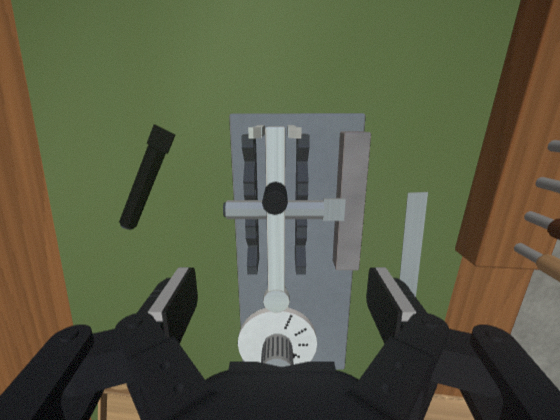

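Knob top at about (275,202), the post at (276,300). Both match the projections, so the rig pose holds. Descending on the knob.

Call:
apply_moves(
  plan=[
    [0.0015,-0.0056,0.039,0,0,0,-1],
    [0,0,0.039,0,0,0,-1],
    [0,0,0.039,0,0,0,-1],
    [0,0,0.037,0,0,0,-1],
    [0,0,0,0,0,0,-1],
    [0,0,0,0,0,0,1],
    [0,0,0,0,0,0,1],
    [0,0,0,0,0,0,1],
  ],
)

```text
t: 3.7
tcp_pos: [0.5738, 0.019, 0.0788]
tool_rot: [0.684, 0.73, 0.001, 0.001]
force: [0.3, 0.2, 0.1]
finger_gap: 0.377
gripper_force: 0.0
```

Call:
apply_moves(
  plan=[
    [0,0,0,0,0,0,1],
    [0,0,0,0,0,0,1],
    [0,0,0,0,0,0,1],
  ],
)

```text
t: 4.08
tcp_pos: [0.5741, 0.0191, 0.0789]
tool_rot: [0.684, 0.73, 0.001, 0.001]
force: [-0.2, 1.0, 5.2]
finger_gap: 0.259
gripper_force: 78.0
```

```bash
python3 -c "
from h import *
state()"
```

```text
t4.08 tcp [0.5741 0.0191 0.0789] toolx yaw 1.636 z [ 0.003 -0.    -1.   ] q [-0.16  0.67  1.68  0.    0.78 -0.23] F [-0.2  1.   5.2] gap 0.259 gf 78.0
```

Call:
apply_moves(
  plan=[
    [0,0,-0.009,0,0,0,1],
    [0,0,-0.009,0,0,0,1],
    [0,0,-0.009,0,0,0,1],
    [0,0,-0.009,0,0,0,1],
    [0,0,0,0,0,0,1],
  ],
)

```text
t: 4.7
tcp_pos: [0.5731, 0.0187, 0.1138]
tool_rot: [0.684, 0.73, 0.0, 0.0]
force: [2.0, -3.9, -10.6]
finger_gap: 0.259
gripper_force: 78.7
```

Call:
apply_moves(
  plan=[
    [-0.0007,-0.0103,0,0,0,-0.075,1],
  ],
)

```text
t: 4.82
tcp_pos: [0.5629, 0.0176, 0.113]
tool_rot: [0.655, 0.755, -0.0, 0.0]
force: [2.9, -2.9, -10.1]
finger_gap: 0.254
gripper_force: 78.7
```

Call:
apply_moves(
  plan=[
    [-0.0016,-0.0206,0,0,0,-0.15,1],
    [-0.0016,-0.0206,0,0,0,-0.15,1],
    [-0.0016,-0.0206,0,0,0,-0.15,1],
    [-0.0016,-0.0206,0,0,0,-0.15,1],
    [-0.0016,-0.0206,0,0,0,-0.15,1],
    [-0.0016,-0.0206,0,0,0,-0.15,1],
    [-0.0016,-0.0206,0,0,0,-0.15,1],
    [-0.0016,-0.0206,0,0,0,-0.15,1],
  ],
)

```text
t: 5.82
tcp_pos: [0.4497, -0.0879, 0.1137]
tool_rot: [0.113, 0.994, 0.0, 0.002]
force: [7.4, 1.8, -9.6]
finger_gap: 0.258
gripper_force: 78.9
```

Call:
apply_moves(
  plan=[
    [-0.0012,-0.0165,0,0,0,-0.12,1],
    [0,0,0,0,0,0,1],
    [0,0,0,0,0,0,1],
  ],
)

```text
t: 6.2
tcp_pos: [0.4472, -0.1038, 0.1136]
tool_rot: [0.056, 0.998, 0.0, 0.002]
force: [6.7, 2.0, -9.1]
finger_gap: 0.26
gripper_force: 78.8
```

```bash
python3 -c "
from h import *
s=state();post=np.array([.5836,-.1187]);d=s['tcp_pos'][:2]-post;print(np.arctan2(d[1],d[0])%(2*np.pi)-1.629,np.hypot(*d))"
```

```text
t6.20 tcp [ 0.4472 -0.1038  0.1136] toolx yaw 3.030 z [ 0.004  0.    -1.   ] q [-0.47  0.51  1.95  0.    0.67 -1.93] F [ 6.7  2.  -9.1] gap 0.260 gf 78.8
1.4038885200241134 0.13716437353762667
```

Call:
apply_moves(
  plan=[
    [0,0,0.009,0,0,0,1],
    [0,0,0.009,0,0,0,1],
    [0,0,0.009,0,0,0,1],
    [0,0,0.008,0,0,0,1],
    [0,0,0,0,0,0,0],
    [0,0,0,0,0,0,-0.3],
    [0,0,0,0,0,0,-0.3],
    [0,0,0,0,0,0,-0.3],
  ],
)

```text
t: 7.2
tcp_pos: [0.4454, -0.1039, 0.0787]
tool_rot: [0.056, 0.998, -0.0, 0.0]
force: [0.3, 0.1, 0.7]
finger_gap: 0.654
gripper_force: 0.0
```

Call:
apply_moves(
  plan=[
    [0,0,-0.05,0,0,0,-0.3],
    [0,0,-0.06,0,0,0,-0.3],
    [0,0,-0.04,0,0,0,-1],
    [0,0,0,0,0,0,-1],
  ],
)

```text
t: 7.7
tcp_pos: [0.4473, -0.1048, 0.2315]
tool_rot: [0.055, 0.998, -0.002, 0.004]
force: [-0.5, -0.1, -1.0]
finger_gap: 0.997
gripper_force: 0.0
```

```bash
python3 - <<'E'
from h import *
a=.058;R=np.array([[np.cos(a),-np.sin(a)],[np.sin(a),np.cos(a)]])
p=np.array([.5773,-.0109]);print(p);togo(p[0],p[1],.23,a+np.pi)
im=snapshot("top");a=cv2.resize(im[120:300,80:460,::-1],None,fx=2.1,fy=2.1);cv2.imwrite("pics/t2.png",a)
E
```

```text
[ 0.5773 -0.0109]
t7.70 tcp [ 0.4473 -0.1048  0.2315] toolx yaw 3.031 z [ 0.007 -0.004 -1.   ] q [-0.47  0.3   1.84  0.    0.99 -1.93] F [-0.5 -0.1 -1. ] gap 0.997 gf 0.0
shift [-0.1189  0.1077  0.0021] turn [-0.004  0.007 -0.169]
```

View pics/t2.png

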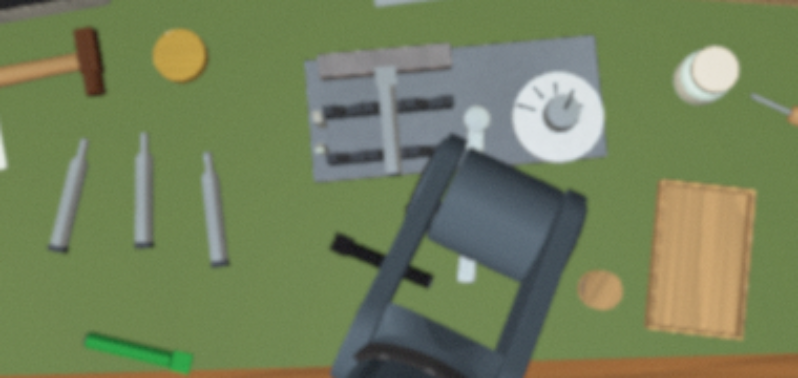

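The bar is aside at about 1.4 rad. The chisel lies in the middle groove with its blade towards the stone.

Call:
apply_moves(
  plan=[
    [-0.04,0.036,0,0,0,-0.085,-1],
    [-0.04,0.036,0,0,0,-0.084,-1],
    [-0.039,0.0357,0.02,0,0,0,-1],
    [0,0,0.05,0,0,0,-1],
    [0,0,0.03,0,0,0,-1],
    [0,0,0,0,0,0,-1],
  ],
)

```text
t: 8.5
tcp_pos: [0.5634, 0.0011, 0.1241]
tool_rot: [-0.029, 1.0, 0.001, -0.005]
force: [0.4, 0.9, 0.4]
finger_gap: 1.003
gripper_force: 0.0
```

```bash
python3 - <<'E'
from h import *
s=state();togo(.5773,-.0109,.036,.058-np.pi)
im=snapshot("wrist");cv2.imwrite("pics/w2.png",im[:,:,::-1])
c=cam("wrist",s)
a=.058;R=np.array([[np.cos(a),-np.sin(a)],[np.sin(a),np.cos(a)]])
for x,y,z in[(-24,20,54),(24,20,54),(-24,-20,54),(24,-20,54),(-55,0,60),(55,0,60)]:print((x,y),proj(c,np.r_[R@[x/1e3,y/1e3]+[.5773,-.0109],z/1e3]).round())
E
```

```text
t8.50 tcp [0.5634 0.0011 0.1241] toolx yaw -3.083 z [-0.01   0.002 -1.   ] q [-0.2   0.6   1.68 -0.    0.88 -1.83] F [0.4 0.9 0.4] gap 1.003 gf 0.0
t8.50 tcp [0.5634 0.0011 0.1241] toolx yaw -3.083 z [-0.01   0.002 -1.   ] q [-0.2   0.6   1.68 -0.    0.88 -1.83] F [0.4 0.9 0.4] gap 1.003 gf 0.0
shift [-0.0141 -0.013   0.0879] turn [ 0.003 -0.01   0.   ]
(-24, 20) [291. 211.]
(24, 20) [290. 268.]
(-24, -20) [238. 211.]
(24, -20) [240. 268.]
(-55, 0) [263. 171.]
(55, 0) [266. 305.]
```

View pics/w2.png

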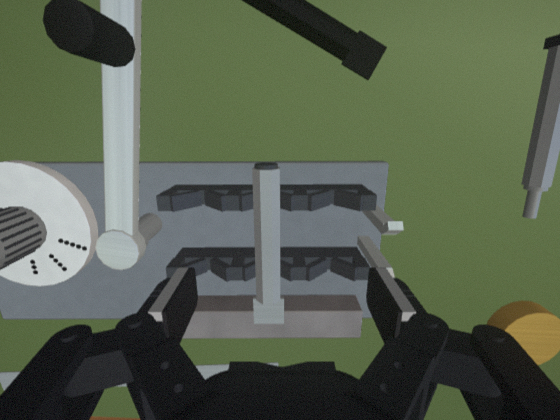

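The barrel (265, 165–300) and the rails match the projection to within a few mm. Going down onto the chisel.

Call:
apply_moves(
  plan=[
    [-0.013,-0.013,0.02,0,-0.01,0,-1],
    [0,0,0.034,0,0,0,-1],
    [0,0,0.034,0,0,0,-1],
    [0,0,0,0,0,0,-1],
    [0,0,0,0,0,0,1],
    [0,0,0,0,0,0,1],
    [0,0,0,0,0,0,1],
    [0,0,0,0,0,0,1],
  ],
  force=80,
)

```text
t: 9.55
tcp_pos: [0.5818, -0.0093, 0.042]
tool_rot: [-0.028, 1.0, 0.002, 0.006]
force: [1.2, 10.4, 5.3]
finger_gap: 0.21
gripper_force: 79.2
```

Call:
apply_moves(
  plan=[
    [0,0,0,0,0,0,1],
    [0,0,0,0,0,0,1],
    [0,0,0,0,0,0,1],
  ],
)

```text
t: 9.93
tcp_pos: [0.5818, -0.0093, 0.0419]
tool_rot: [-0.028, 1.0, 0.002, 0.006]
force: [-0.8, 9.1, 7.5]
finger_gap: 0.207
gripper_force: 79.5
```

```bash
python3 - <<'E'
from h import *
state()
T=cam("top")
im=cv2.imread("pics/top0.png")
# tray corners from t2 crop (outer rim top z .025)
C=[(660,180),(756,190),(742,338),(646,330)]
C=[ray(T,(u/2.1+80,v/2.1+120),.025)[:2]*1000 for u,v in C];print(np.array(C).round())
a,R,t,e=fit2([(95,60),(95,-60),(-95,-60),(-95,60)],C);print("tray",a,t,e)
# punches: head end centre and nose tip in c2 (6x, off 90,170)
for h,n in[((107,405),(178,100)),((352,398),(350,82)),((568,448),(531,138))]:
    H=ray(T,(h[0]/6+89.6,h[1]/6+169.6),.012);N=ray(T,(n[0]/6+89.6,n[1]/6+169.6),.012);d=(N-H)[:2];L=np.hypot(*d)
    print("punch len %.3f"%L,"yaw %.3f"%np.arctan2(d[1],d[0]),"mid",((H+N)[:2]/2-d/L*.011).round(4))
E
```

```text
t9.93 tcp [ 0.5818 -0.0093  0.0419] toolx yaw -3.085 z [ 0.012  0.004 -1.   ] q [-0.21  0.74  1.69  0.01  0.71 -1.85] F [-0.8  9.1  7.5] gap 0.207 gf 79.5
[[ 504. -352.]
 [ 488. -473.]
 [ 303. -444.]
 [ 316. -325.]]
tray -0.14086996327924572 [ 402.75405675 -398.557892  ] 2.484811327716443
punch len 0.140 yaw -0.226 mid [0.501  0.4057]
punch len 0.143 yaw 0.003 mid [0.5036 0.3095]
punch len 0.141 yaw 0.109 mid [0.4772 0.2193]
```

Call:
apply_moves(
  plan=[
    [0,0,-0.01,0,0,0,1],
    [0,0,-0.03,0,0,0,1],
    [0,0,-0.04,0,0,0,1],
    [0,0,-0.03,0,0,0,1],
  ],
)

```text
t: 10.42
tcp_pos: [0.5803, -0.0124, 0.152]
tool_rot: [-0.029, 1.0, -0.0, 0.005]
force: [0.4, -0.3, -2.1]
finger_gap: 0.206
gripper_force: 78.5
```

Call:
apply_moves(
  plan=[
    [0.0251,-0.0473,0,0,0,0,1],
    [0.0251,-0.0473,0,0,0,0,1],
    [0.0251,-0.0473,0,0,0,0,1],
    [0.0251,-0.0473,0,0,0,0,1],
    [0.0251,-0.0473,0,0,0,0,1],
    [0.0251,-0.0473,0,0,0,0,1],
    [0.0251,-0.0473,0,0,0,0,1],
    [0.0251,-0.0473,0,0,0,0,1],
  ],
)

```text
t: 11.42
tcp_pos: [0.4004, -0.403, 0.1485]
tool_rot: [-0.029, 1.0, 0.0, 0.005]
force: [0.2, -0.1, -1.9]
finger_gap: 0.208
gripper_force: 78.6
```

Call:
apply_moves(
  plan=[
    [0,0,0,0,0,0.1,1],
    [0,0,0,0,0,0.1,1],
    [0,0,0,0,0,0,1],
  ],
)

```text
t: 11.8
tcp_pos: [0.4012, -0.4015, 0.1483]
tool_rot: [0.071, 0.997, 0.001, 0.005]
force: [1.7, -0.2, -1.9]
finger_gap: 0.209
gripper_force: 78.7
```

```bash
python3 - <<'E'
from h import *
togo(.403,-.398,.03,-.14+np.pi)
im=snapshot("wrist");cv2.imwrite("pics/w3.png",im[:,:,::-1])
E
```

```text
t11.80 tcp [ 0.4012 -0.4015  0.1483] toolx yaw 3.000 z [ 0.009  0.001 -1.   ] q [-0.99  0.56  1.66  0.01  0.92 -2.42] F [ 1.7 -0.2 -1.9] gap 0.209 gf 78.7
shift [-0.0002  0.0035  0.1183] turn [ 0.002  0.009 -0.001]
```

View pics/w3.png

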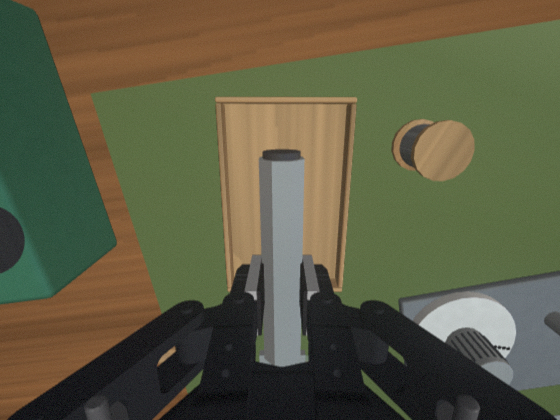

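Call:
apply_moves(
  plan=[
    [0,0.0035,0.03,0,0,0,1],
    [0,0,0.04,0,0,0,1],
    [0,0,0.04,0,0,0,1],
    [0,0,0.018,0,0,0,1],
    [0,0,0.009,0,0,0,1],
    [0,0,0,0,0,0,1],
  ],
)

```text
t: 12.6
tcp_pos: [0.404, -0.3981, 0.0116]
tool_rot: [0.071, 0.997, 0.0, 0.005]
force: [-0.1, 0.3, -1.1]
finger_gap: 0.205
gripper_force: 78.7
```

Call:
apply_moves(
  plan=[
    [0,0,0.002,0,0,0,1],
    [0,0,0,0,0,0,0.3],
    [0,0,0,0,0,0,0.2],
    [0,0,0,0,0,0,0.2],
    [0,0,-0.04,0,0,0,0.2],
    [0,0,-0.06,0,0,0,-1],
    [0,0,-0.06,0,0,0,-1],
    [0,0,0,0,0,0,-1],
  ],
)

```text
t: 13.6
tcp_pos: [0.4042, -0.4009, 0.1747]
tool_rot: [0.071, 0.997, -0.004, 0.009]
force: [1.4, -0.1, -0.4]
finger_gap: 0.992
gripper_force: 0.0
```

```bash
python3 - <<'E'
from h import *
T=cam("top");p=ray(T,(655/5+214.6,228/5+129.6),.024);print(p)
print(ray(T,(662/5+214.6,218/5+129.6),.072))
togo(p[0],p[1],.171,2.1)
im=snapshot("wrist");cv2.imwrite("pics/w4.png",im[60:360,150:410,::-1])
E
```

```text
[ 0.59036892 -0.22552034  0.024     ]
[ 0.58849331 -0.22261347  0.072     ]
t13.60 tcp [ 0.4042 -0.4009  0.1747] toolx yaw 3.000 z [ 0.017 -0.01  -1.   ] q [-0.98  0.52  1.64  0.01  0.96 -2.42] F [ 1.4 -0.1 -0.4] gap 0.992 gf 0.0
shift [-0.1595  0.1999  0.0052] turn [0.001 0.02  0.9  ]
```

View pics/w4.png

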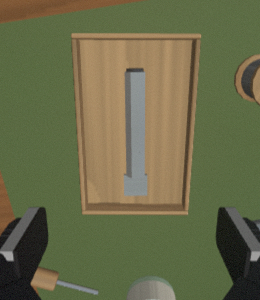

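The chisel lies flat and centred in the tray. Next, the sleeve.

Call:
apply_moves(
  plan=[
    [0,0,0,0,0.01,0.167,-1],
    [0,0,0,0,0,0.167,-1],
    [0,0,0,0,0,0.167,-1],
    [0,0,0,0,0,0.167,-1],
    [0,0,0,0,0,0.167,-1],
    [0,0,0,0,0,0.165,-1],
  ],
)

```text
t: 14.4
tcp_pos: [0.4012, -0.3967, 0.1672]
tool_rot: [0.543, 0.84, 0.002, -0.003]
force: [-0.5, 0.0, 0.2]
finger_gap: 1.0
gripper_force: 0.0
```

Call:
apply_moves(
  plan=[
    [0.0167,0.0486,0,0,0,0,-1],
    [0.0167,0.0486,0,0,0,0,-1],
    [0.0167,0.0486,0,0,0,0,-1],
    [0.0167,0.0486,0,0,0,0,-1],
    [0.0167,0.0486,0,0,0,0,-1],
    [0,0,0,0,0,0,-1],
    [0,0,0,0,0,0,-1],
  ],
)

```text
t: 15.28
tcp_pos: [0.5871, -0.2203, 0.168]
tool_rot: [0.54, 0.842, 0.001, -0.003]
force: [-0.8, -0.8, -0.0]
finger_gap: 1.001
gripper_force: 0.0
```

```bash
python3 - <<'E'
from h import *
s=state();togo(.5895,-.2245,.031,2.0)
im=snapshot("wrist")
c=cam("wrist",s);u=proj(c,(.5895,-.2245,.072));v=proj(c,(.5895,-.2245,.024));print(u,v)
x,y=int(u[0]),int(u[1]);x0,y0=max(x-90,0),max(y-90,0);print(x0,y0)
cv2.imwrite("pics/w5.png",cv2.resize(im[y0:y0+180,x0:x0+180,::-1],None,fx=3,fy=3,interpolation=2))
E
```

```text
t15.28 tcp [ 0.5871 -0.2203  0.168 ] toolx yaw 2.001 z [-0.003  0.004 -1.   ] q [-0.54  0.61  1.48  0.    1.06 -0.97] F [-0.8 -0.8 -0. ] gap 1.001 gf 0.0
t15.28 tcp [ 0.5871 -0.2203  0.168 ] toolx yaw 2.001 z [-0.003  0.004 -1.   ] q [-0.54  0.61  1.48  0.    1.06 -0.97] F [-0.8 -0.8 -0. ] gap 1.001 gf 0.0
shift [-0.0055  0.0006  0.137 ] turn [-0.001 -0.005  0.001]
[280.9730012  219.57725778] [281.08252652 203.92735754]
190 129
```

View pics/w5.png

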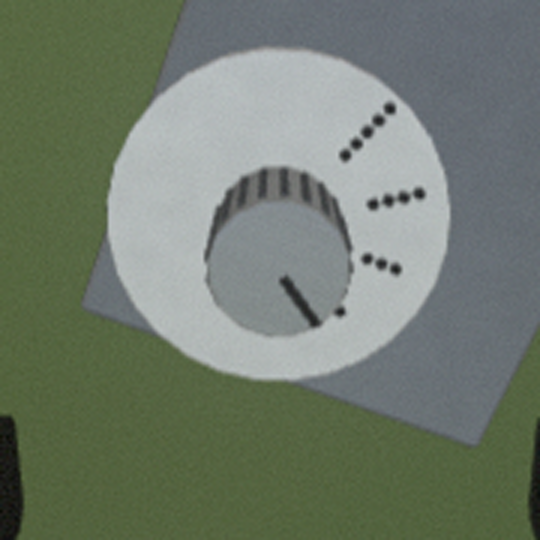

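The sleeve line and pointer indicate two dots: the three, four and five dot rows are at (382,264), (396,199) and (367,131), and a lone dot of the two row shows at (340,312). I need to turn it +1.2 rad.

Call:
apply_moves(
  plan=[
    [-0.0055,0.0006,0.035,0,0,0,-1],
    [0,0,0.05,0,0,0,-1],
    [0,0,0.05,0,0,0,-1],
    [0,0,0,0,0,0,-1],
    [0,0,0,0,0,0,1],
    [0,0,0,0,0,0,1],
    [0,0,0,0,0,0,1],
    [0,0,0,0,0,0,1],
  ],
  force=60,
)

```text
t: 16.32
tcp_pos: [0.5911, -0.2269, 0.0379]
tool_rot: [0.54, 0.842, -0.0, 0.001]
force: [-5.6, -1.9, 6.4]
finger_gap: 0.481
gripper_force: 60.2
```

Call:
apply_moves(
  plan=[
    [0,0,0,0,0,-0.15,1],
    [0,0,0,0,0,-0.15,1],
    [0,0,0,0,0,-0.15,1],
    [0,0,0,0,0,-0.15,1],
    [0,0,0,0,0,-0.15,1],
    [0,0,0,0,0,-0.15,1],
    [0,0,0,0,0,-0.15,1],
    [0,0,0,0,0,-0.15,1],
  ],
)

```text
t: 17.32
tcp_pos: [0.5929, -0.224, 0.038]
tool_rot: [-0.031, 1.0, 0.002, 0.002]
force: [1.3, 7.1, 6.4]
finger_gap: 0.476
gripper_force: 60.6
```

Call:
apply_moves(
  plan=[
    [0,0,0,0,0,0,1],
    [0,0,0,0,0,0,0],
    [0,0,0,0,0,0,-1],
    [0,0,0,0,0,0,-1],
    [0,0,-0.05,0,0,0,-1],
    [0,0,-0.05,0,0,0,-1],
    [0,0,-0.04,0,0,0,-1],
    [0,0,0,0,0,0,-1],
  ],
)

```text
t: 18.32
tcp_pos: [0.5934, -0.2275, 0.1789]
tool_rot: [-0.029, 1.0, -0.001, 0.004]
force: [0.6, -0.3, -0.5]
finger_gap: 1.001
gripper_force: 0.0
```

```bash
python3 - <<'E'
from h import *
s=state()
im=snapshot("wrist")
c=cam("wrist",s);u=proj(c,(.5895,-.2245,.072))
x,y=int(u[0]),int(u[1]);x0,y0=max(x-90,0),max(y-90,0);print(x0,y0)
cv2.imwrite("pics/w6.png",cv2.resize(im[y0:y0+180,x0:x0+180,::-1],None,fx=2,fy=2,interpolation=2))
T=snapshot("top");cv2.imwrite("pics/t3.png",T[:,:,::-1])
a=cv2.imread("pics/top0.png").astype(int);b=T[:,:,::-1].astype(int)
d=np.abs(a-b).sum(2)[180:250,90:210];print("punch region diff",d.max(),(d>60).sum())
togo(.4772,.2193,.17,.109+np.pi)
E
```

```text
t18.32 tcp [ 0.5934 -0.2275  0.1789] toolx yaw -3.084 z [ 0.008 -0.002 -1.   ] q [-0.54  0.6   1.46  0.    1.07 -2.17] F [ 0.6 -0.3 -0.5] gap 1.001 gf 0.0
195 113
punch region diff 194 2804
t18.43 tcp [ 0.5908 -0.2259  0.1748] toolx yaw -3.084 z [ 0.     0.003 -1.   ] q [-0.54  0.6   1.47  0.    1.07 -2.17] F [-1.2 -0.2  0.6] gap 1.001 gf 0.0
shift [0.0876 0.451  0.0059] turn [ 0.003  0.    -0.051]
```

View pics/w6.png

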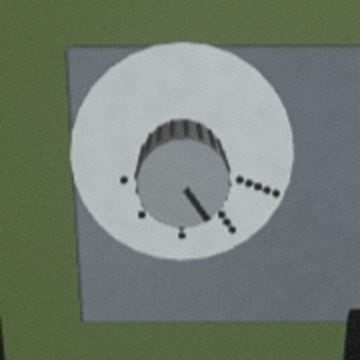

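The line now points at the four-dot row (221–233, 214–230), so the sleeve is at 4. The punch region changed, so I'll remeasure the punches with a colour mask.

```bash
cat >> h.py <<'E'
def punches(im,cm,z=.01,roi=None,amin=80,amax=1e9):
    """grey steel blobs on the green mat -> mid, yaw (towards slim end) on plane z"""
    hsv=cv2.cvtColor(im,cv2.COLOR_RGB2HSV);m=((hsv[...,1]<70)&(hsv[...,2]>35)).astype(np.uint8)
    if roi: k=np.zeros_like(m);x0,x1,y0,y1=roi;k[y0:y1,x0:x1]=1;m*=k
    n,L,st,_=cv2.connectedComponentsWithStats(m);out=[]
    for i in range(1,n):
        if not amin<st[i,4]<amax: continue
        v,u=np.nonzero(L==i);P=np.array([ray(cm,q,z)[:2] for q in zip(u,v)])
        c=P.mean(0);w,V=np.linalg.eigh(np.cov((P-c).T));d=V[:,1];s=(P-c)@d;o=(P-c)@V[:,0]
        lo,hi=np.percentile(s,[.5,99.5]);wl=o[s<lo+.02].std();wh=o[s>hi-.02].std()
        if wl<wh: d=-d;lo,hi=-hi,-lo
        mid=c+d*((lo+hi)/2-.011);out.append((mid,np.arctan2(d[1],d[0]),hi-lo))
        print("px",st[i],"mid",mid.round(4),"yaw %.3f len %.3f w %.4f %.4f"%(out[-1][1],hi-lo,wl,wh))
    return out
E
python3 - <<'E'
from h import *
for f in("top0","t3"):
    print(f);punches(cv2.imread(f"pics/{f}.png")[:,:,::-1].copy(),cam("top"),roi=(85,230,165,260))
E
```

```text
top0
px [226 165   4  42 118] mid [0.5857 0.0929] yaw -3.123 len 0.111 w 0.0031 0.0011
px [143 183  10  56 453] mid [0.5023 0.3105] yaw -0.006 len 0.146 w 0.0037 0.0071
px [103 185  19  55 480] mid [0.4992 0.407 ] yaw -0.241 len 0.147 w 0.0039 0.0073
px [175 192  14  56 466] mid [0.4751 0.2202] yaw 0.102 len 0.148 w 0.0039 0.0071
t3
px [225 165   5  42 119] mid [0.5858 0.0929] yaw -3.121 len 0.111 w 0.0032 0.0012
px [143 183  10  56 456] mid [0.5026 0.3105] yaw -0.008 len 0.146 w 0.0038 0.0071
px [103 185  20  55 479] mid [0.4989 0.4071] yaw -0.242 len 0.147 w 0.0039 0.0073
px [ 156  192   74   68 3380] mid [0.4459 0.1783] yaw 1.953 len 0.210 w 0.0216 0.0091
```

Call:
apply_moves(
  plan=[
    [0.0112,0.0565,0,0,0,0,-1],
    [0.0112,0.0565,0,0,0,0,-1],
    [0.0112,0.0565,0,0,0,0,-1],
    [0.0112,0.0565,0,0,0,0,-1],
    [0.0112,0.0565,0,0,0,0,-1],
    [0.0112,0.0565,0,0,0,0,-1],
    [0.0112,0.0565,0,0,0,0,-1],
    [0.0112,0.0565,0,0,0,-0.044,-1],
  ],
)

```text
t: 19.42
tcp_pos: [0.4737, 0.2216, 0.1742]
tool_rot: [-0.052, 0.999, 0.001, -0.002]
force: [1.1, 0.5, 0.7]
finger_gap: 1.0
gripper_force: 0.0
```

Call:
apply_moves(
  plan=[
    [0,0,0.02,0,0,0,-1],
    [0,0,0,0,0,0,-1],
  ],
)

```text
t: 19.68
tcp_pos: [0.4729, 0.2205, 0.1534]
tool_rot: [-0.052, 0.999, 0.001, -0.003]
force: [0.3, -1.1, 0.8]
finger_gap: 1.002
gripper_force: 0.0
```

```bash
python3 - <<'E'
from h import *
s=state();im=snapshot("wrist");cv2.imwrite("pics/w7.png",im[:,:,::-1])
c=cam("wrist",s);print(proj(c,(.4751,.2202,.02)))
punches(im,c,roi=(0,560,0,300),amin=1500)
togo(.4751,.2202,.004,.102-np.pi)
E
```

```text
t19.68 tcp [0.4729 0.2205 0.1534] toolx yaw -3.038 z [-0.006  0.001 -1.   ] q [ 0.22  0.5   1.76  0.    0.88 -1.46] F [ 0.3 -1.1  0.8] gap 1.002 gf 0.0
[280.68808329 203.52648643]
px [ 270  135   23  144 2756] mid [0.4751 0.2205] yaw 0.104 len 0.148 w 0.0029 0.0061
px [ 346  172   45  128 2734] mid [0.4977 0.3114] yaw -0.004 len 0.142 w 0.0039 0.0071
px [ 374  180  130  120 3589] mid [0.5179 0.394 ] yaw 2.697 len 0.151 w 0.0184 0.0087
px [    0   218   189    82 12706] mid [0.5646 0.0091] yaw 1.669 len 0.199 w 0.0227 0.0116
t19.73 tcp [0.474  0.2201 0.1543] toolx yaw -3.039 z [-0.004  0.002 -1.   ] q [ 0.22  0.5   1.76  0.    0.88 -1.46] F [0.1 0.4 0.6] gap 0.997 gf 0.0
shift [-0.0017 -0.0003  0.1503] turn [ 0.002 -0.004  0.001]
```

Call:
apply_moves(
  plan=[
    [-0.0015,0,0.04,0,0,0,-1],
    [0,0,0.05,0,0,0,-1],
    [0,0,0.04,0,0,0,-1],
    [0,0,0.019,0,0,0,-1],
    [0,0,0,0,0,0,-1],
    [0,0,0,0,0,0,1],
    [0,0,0,0,0,0,1],
    [0,0,0,0,0,0,1],
  ],
  force=80,
)

```text
t: 20.72
tcp_pos: [0.4776, 0.2211, 0.0081]
tool_rot: [-0.051, 0.999, 0.002, 0.001]
force: [-0.2, -0.3, 0.2]
finger_gap: 0.377
gripper_force: 0.0
```

Call:
apply_moves(
  plan=[
    [0,0,0,0,0,0,1],
    [0,0,0,0,0,0,1],
    [0,0,0,0,0,0,1],
  ],
)

```text
t: 21.1
tcp_pos: [0.4774, 0.221, 0.0082]
tool_rot: [-0.051, 0.999, 0.001, 0.001]
force: [-0.3, -0.7, 5.9]
finger_gap: 0.201
gripper_force: 78.4
```

Call:
apply_moves(
  plan=[
    [0,0,-0.02,0,0,0,1],
    [0,0,-0.04,0,0,0,1],
    [0,0,-0.06,0,0,0,1],
    [0,0,-0.02,0,0,0,1],
    [0,0,0,0,0,0,1],
  ],
)

```text
t: 21.72
tcp_pos: [0.4777, 0.2209, 0.1487]
tool_rot: [-0.051, 0.999, 0.002, 0.002]
force: [0.6, -0.1, -2.6]
finger_gap: 0.199
gripper_force: 79.2
```

```bash
python3 - <<'E'
from h import *
togo(.580,-.061,.10,.058-np.pi)
E
```

```text
t21.73 tcp [0.4777 0.2209 0.1487] toolx yaw -3.039 z [ 0.004  0.004 -1.   ] q [ 0.22  0.51  1.76  0.    0.86 -1.46] F [ 0.6 -0.1 -2.6] gap 0.199 gf 79.2
shift [-0.0727 -0.291   0.0481] turn [0.003 0.004 0.045]
```

The grip is shallow (tips only), so I'll set it down and regrip deeper.

Call:
apply_moves(
  plan=[
    [0,0,0.05,0,0,0,1],
    [0,0,0.05,0,0,0,1],
    [0,0,0.03,0,0,0,1],
    [0,0,0.011,0,0,0,1],
    [0,0,0,0,0,0,1],
    [0,0,0,0,0,0,0.4],
    [0,0,0,0,0,0,0.3],
    [0,0,0.006,0,0,0,0.3],
  ],
)

```text
t: 22.72
tcp_pos: [0.4772, 0.2211, -0.0004]
tool_rot: [-0.051, 0.999, 0.001, 0.0]
force: [0.1, -0.2, 2.7]
finger_gap: 0.349
gripper_force: 1.7
```

Call:
apply_moves(
  plan=[
    [0,0,0,0,0,0,0.3],
    [0,0,0,0,0,0,1],
    [0,0,0,0,0,0,1],
    [0,0,0,0,0,0,1],
    [0,0,0,0,0,0,1],
  ],
)

```text
t: 23.35
tcp_pos: [0.4775, 0.2206, 0.0005]
tool_rot: [-0.051, 0.999, 0.001, 0.001]
force: [-0.4, -2.7, 9.4]
finger_gap: 0.205
gripper_force: 80.0
```

```bash
python3 - <<'E'
from h import *
state()
E
```

```text
t23.35 tcp [0.4775 0.2206 0.0005] toolx yaw -3.039 z [ 0.001  0.002 -1.   ] q [ 0.22  0.78  1.83  0.    0.53 -1.46] F [-0.4 -2.7  9.4] gap 0.205 gf 80.0
```

Call:
apply_moves(
  plan=[
    [0,0,-0.02,0,0,0,1],
    [0,0,-0.04,0,0,0,1],
    [0,0,-0.06,0,0,0,1],
    [0,0,-0.03,0,0,0,1],
    [0,0,0,0,0,0,1],
  ],
)

```text
t: 23.98
tcp_pos: [0.4782, 0.2209, 0.1513]
tool_rot: [-0.051, 0.999, 0.002, 0.002]
force: [0.1, 0.2, -3.0]
finger_gap: 0.208
gripper_force: 78.8
```

Call:
apply_moves(
  plan=[
    [-0.0122,-0.0485,0,0,0,0,1],
    [-0.0122,-0.0485,0,0,0,0,1],
    [-0.0122,-0.0485,0,0,0,0,1],
    [-0.0122,-0.0485,0,0,0,0,1],
    [-0.0122,-0.0485,0,0,0,0,1],
    [-0.0122,-0.0485,0,0,0,0.045,1],
    [0,0,0.03,0,0,0,1],
    [0,0,0,0,0,0,1],
  ],
)

```text
t: 24.98
tcp_pos: [0.5756, -0.0609, 0.1145]
tool_rot: [-0.028, 1.0, 0.003, -0.005]
force: [-0.3, -0.2, -2.8]
finger_gap: 0.212
gripper_force: 79.0
```

```bash
python3 - <<'E'
from h import *
s=state();im=snapshot("wrist");cv2.imwrite("pics/w8.png",im[:,:,::-1])
togo(.581,-.061,.042,.058-np.pi)
c=cam("wrist",s)
a=.058;R=np.array([[np.cos(a),-np.sin(a)],[np.sin(a),np.cos(a)]])
for x,y,z in[(-36,-52,44),(-36,0,44),(-36,52,44),(-36,-26,54),(-36,26,54),(-55,105,12),(0,-108,70)]:print((x,y),proj(c,np.r_[R@[x/1e3,y/1e3]+[.5773,-.009],z/1e3]).round())
E
```

```text
t24.98 tcp [ 0.5756 -0.0609  0.1145] toolx yaw -3.086 z [-0.011  0.006 -1.   ] q [-0.3   0.63  1.64  0.    0.88 -1.93] F [-0.3 -0.2 -2.8] gap 0.212 gf 79.0
t25.02 tcp [ 0.5767 -0.0606  0.116 ] toolx yaw -3.085 z [-0.008  0.005 -1.   ] q [-0.3   0.62  1.64  0.    0.88 -1.93] F [-0.7 -0.  -2.2] gap 0.205 gf 79.0
shift [-0.0048 -0.001   0.074 ] turn [ 0.006 -0.007 -0.001]
(-36, -52) [280. 184.]
(-36, 0) [351. 184.]
(-36, 52) [421. 183.]
(-36, -26) [317. 187.]
(-36, 26) [391. 186.]
(-55, 105) [471. 152.]
(0, -108) [199. 244.]
```

View pics/w8.png

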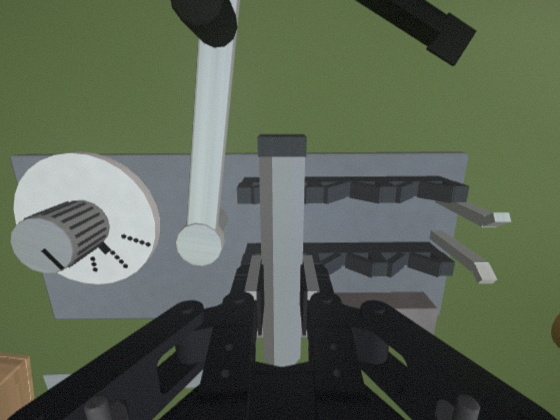

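The post (200,244) and the notch (352,190) match the projections. Lowering into groove 0.

Call:
apply_moves(
  plan=[
    [-0.0035,-0.001,0.03,0,-0.007,0,1],
    [0,0,0.03,0,0,0,1],
    [0,0,0.008,0,0,0,1],
    [0,0,0.005,0,0,0,1],
    [0,0,0.003,0,0,0,1],
    [0,0,0,0,0,0,1],
  ],
)

```text
t: 25.78
tcp_pos: [0.5838, -0.062, 0.044]
tool_rot: [-0.029, 1.0, 0.001, 0.004]
force: [-0.0, 0.4, -2.1]
finger_gap: 0.209
gripper_force: 79.0
```

Call:
apply_moves(
  plan=[
    [0,0,0.002,0,0,0,1],
    [0,0,0.002,0,0,0,1],
    [0,0,0,0,0,0,1],
  ],
)

```text
t: 26.15
tcp_pos: [0.5839, -0.0616, 0.041]
tool_rot: [-0.028, 1.0, 0.002, 0.004]
force: [-1.1, 2.0, 5.8]
finger_gap: 0.212
gripper_force: 80.2
```

Call:
apply_moves(
  plan=[
    [0,0,0,0,0,0,0.5],
    [0,0,0,0,0,0,0.2],
    [0,0,0,0,0,0,0.2],
    [0,0,-0.03,0,0,0,0.2],
    [0,0,-0.06,0,0,0,0.2],
    [0,0,-0.03,0,0,0,-1],
    [0,0,0,0,0,0,-1],
  ],
)

```text
t: 27.02
tcp_pos: [0.5844, -0.063, 0.1621]
tool_rot: [-0.029, 1.0, 0.0, 0.007]
force: [0.4, -0.6, 0.4]
finger_gap: 0.811
gripper_force: 0.0
```

```bash
python3 - <<'E'
from h import *
s=state();im=snapshot("wrist");c=cam("wrist",s)
a=.058;R=np.array([[np.cos(a),-np.sin(a)],[np.sin(a),np.cos(a)]])
# saturation/brightness profile across groove0 just outside rail (rig x=-48), z=.05
for x in(-48,0):
  pr=[]
  for y in range(-75,-28,3):
    u=proj(c,np.r_[R@[x/1e3,y/1e3]+[.5773,-.009],.058]).round().astype(int);pr.append(int(im[u[1],u[0]].mean()))
  print(x,pr)
T=snapshot("top")
punches(T,cam("top"),roi=(85,230,165,260))
togo(.5025,.3105,.15,np.pi-.007)
E
```

```text
t27.02 tcp [ 0.5844 -0.063   0.1621] toolx yaw -3.084 z [ 0.013  0.001 -1.   ] q [-0.3   0.56  1.6   0.01  0.96 -1.93] F [ 0.4 -0.6  0.4] gap 0.811 gf 0.0
-48 [119, 118, 118, 119, 120, 102, 105, 148, 147, 147, 145, 127, 119, 118, 116, 123]
0 [121, 120, 119, 118, 120, 99, 99, 141, 141, 141, 143, 126, 117, 120, 118, 117]
px [ 198  165   32   95 1091] mid [0.4869 0.1102] yaw -0.224 len 0.259 w 0.0033 0.0224
px [143 183  10  56 456] mid [0.5023 0.3106] yaw -0.008 len 0.146 w 0.0037 0.0070
px [103 185  20  55 481] mid [0.4989 0.407 ] yaw -0.241 len 0.147 w 0.0039 0.0072
px [ 85 240  79  20 854] mid [0.4002 0.3919] yaw -1.729 len 0.202 w 0.0020 0.0149
t27.12 tcp [ 0.582  -0.0622  0.1589] toolx yaw -3.084 z [ 0.007  0.003 -1.   ] q [-0.3   0.56  1.61  0.01  0.96 -1.93] F [-0.4  0.3  0.1] gap 0.967 gf 0.0
shift [0.0582 0.3766 0.0097] turn [0.003 0.007 0.064]
```

Call:
apply_moves(
  plan=[
    [0.0083,0.0538,0,0,0,0,-1],
    [0.0083,0.0538,0,0,0,0,-1],
    [0.0083,0.0538,0,0,0,0,-1],
    [0.0083,0.0538,0,0,0,0,-1],
    [0.0083,0.0538,0,0,0,0,-1],
    [0.0083,0.0538,0,0,0,0,-1],
    [0.0083,0.0538,0.01,0,0,0.064,-1],
    [0,0,0,0,0,0,-1],
  ],
)

```text
t: 28.12
tcp_pos: [0.5, 0.3132, 0.1471]
tool_rot: [0.001, 1.0, 0.001, 0.001]
force: [0.4, -1.0, -0.2]
finger_gap: 1.0
gripper_force: 0.0
```

```bash
python3 - <<'E'
from h import *
s=state();im=snapshot("wrist");c=cam("wrist",s)
for m,y,l in punches(im,c,roi=(0,560,0,300),amin=1500):
    if np.hypot(*(m-s["tcp_pos"][:2]))<.05: togo(m[0],m[1],.002,y+np.pi)
E
```

```text
t28.12 tcp [0.5    0.3132 0.1471] toolx yaw 3.140 z [ 0.002  0.002 -1.   ] q [ 0.37  0.59  1.6   0.    0.95 -1.2 ] F [ 0.4 -1.  -0.2] gap 1.000 gf 0.0
px [ 346  131   69  145 3302] mid [0.4986 0.4076] yaw -0.243 len 0.148 w 0.0033 0.0073
px [ 268  134   23  146 2877] mid [0.5016 0.311 ] yaw -0.007 len 0.149 w 0.0030 0.0061
px [   0  214   92   86 6555] mid [0.5766 0.056 ] yaw 2.759 len 0.116 w 0.0166 0.0143
px [ 450  220  110   80 7681] mid [0.5718 0.5421] yaw 1.488 len 0.129 w 0.0194 0.0167
t28.18 tcp [0.5009 0.3114 0.1475] toolx yaw 3.139 z [ 0.003  0.001 -1.   ] q [ 0.37  0.59  1.6   0.    0.95 -1.2 ] F [ 0.1 -0.5 -0.2] gap 0.999 gf 0.0
shift [-0.0004 -0.0006  0.1455] turn [0.001 0.003 0.005]
```

Call:
apply_moves(
  plan=[
    [0,-0.0005,0.04,0,0,0,-1],
    [0,0,0.05,0,0,0,-1],
    [0,0,0.04,0,0,0,-1],
    [0,0,0.017,0,0,0,-1],
    [0,0,0,0,0,0,0.3],
    [0,0,0,0,0,0,0.3],
    [0,0,0,0,0,0,0.3],
  ],
)

```text
t: 29.05
tcp_pos: [0.5052, 0.3107, 0.0046]
tool_rot: [0.003, 1.0, 0.002, 0.005]
force: [0.2, -0.2, -0.1]
finger_gap: 0.379
gripper_force: 0.0
```

Call:
apply_moves(
  plan=[
    [0.003,0,0.004,0,-0.005,0,0.3],
    [0,0,0,0,0,0,1],
    [0,0,0,0,0,0,1],
    [0,0,0,0,0,0,1],
    [0,0,0,0,0,0,1],
  ],
)

```text
t: 29.68
tcp_pos: [0.5014, 0.3103, 0.0006]
tool_rot: [0.003, 1.0, 0.002, 0.007]
force: [-0.6, -1.8, 8.6]
finger_gap: 0.212
gripper_force: 79.5
```

Call:
apply_moves(
  plan=[
    [0,0,-0.02,0,0,0,1],
    [0,0,-0.04,0,0,0,1],
    [0,0,-0.06,0,0,0,1],
    [0,0,-0.03,0,0,0,1],
    [0,0,0,0,0,0,1],
  ],
)

```text
t: 30.3
tcp_pos: [0.5006, 0.3107, 0.1521]
tool_rot: [0.003, 1.0, 0.003, 0.009]
force: [0.1, -0.0, -3.6]
finger_gap: 0.208
gripper_force: 78.6
```

```bash
python3 - <<'E'
from h import *
togo(.5785,-.009,.11,.058-np.pi)
E
```

```text
t30.30 tcp [0.5006 0.3107 0.1521] toolx yaw 3.135 z [ 0.018  0.006 -1.   ] q [ 0.37  0.57  1.61 -0.    0.94 -1.2 ] F [ 0.1 -0.  -3.6] gap 0.208 gf 78.6
shift [-0.0792 -0.3195  0.0417] turn [ 0.005  0.019 -0.064]
```

Call:
apply_moves(
  plan=[
    [-0.0113,-0.0456,0,0,0.007,0,1],
    [-0.0113,-0.0456,0,0,0.007,0,1],
    [-0.0113,-0.0456,0,0,0,0,1],
    [-0.0113,-0.0456,0,0,0,0,1],
    [-0.0113,-0.0456,0,0,0,0,1],
    [-0.0113,-0.0456,0,0,0,0,1],
    [-0.0113,-0.0456,0.04,0,0,-0.064,1],
    [0,0,0,0,0,0,1],
  ],
)

```text
t: 31.3
tcp_pos: [0.5736, -0.0124, 0.1033]
tool_rot: [-0.026, 1.0, 0.002, -0.005]
force: [-0.7, 1.0, -2.8]
finger_gap: 0.21
gripper_force: 79.1
```

```bash
python3 - <<'E'
from h import *
togo(.5785,-.009,.042,.058-np.pi)
E
```

```text
t31.30 tcp [ 0.5736 -0.0124  0.1033] toolx yaw -3.089 z [-0.01   0.005 -1.   ] q [-0.22  0.64  1.66  0.    0.85 -1.84] F [-0.7  1.  -2.8] gap 0.210 gf 79.1
shift [-0.0057  0.0028  0.0613] turn [ 0.005 -0.01  -0.006]
```

Call:
apply_moves(
  plan=[
    [-0.004,0.002,0.03,0,0,0,1],
    [0,0,0.018,0,0,0,1],
    [0,0,0.005,0,0,0,1],
    [0,0,0.003,0,0,0,1],
    [0,0,0,0,0,0,1],
  ],
)

```text
t: 31.92
tcp_pos: [0.5802, -0.0071, 0.0525]
tool_rot: [-0.029, 1.0, 0.002, -0.0]
force: [0.1, 0.6, -2.8]
finger_gap: 0.208
gripper_force: 79.1
```

Call:
apply_moves(
  plan=[
    [0,-0.0015,0.004,0,0,0,1],
    [0,0,0.004,0,0,0,1],
    [0,0,0.003,0,0,0,1],
    [0,0,0.002,0,0,0,1],
    [0,0,0,0,0,0,1],
  ],
)

```text
t: 32.55
tcp_pos: [0.5801, -0.0091, 0.0407]
tool_rot: [-0.029, 1.0, 0.001, -0.001]
force: [-3.8, -0.9, 9.3]
finger_gap: 0.211
gripper_force: 80.6
```

Contact again. Releasing and going to the last punch.

Call:
apply_moves(
  plan=[
    [0,0,0,0,0,0,0.5],
    [0,0,0,0,0,0,0.2],
    [0,0,0,0,0,0,0.2],
    [0,0,-0.03,0,0,0,0.2],
    [0,0,-0.06,0,0,0,0.2],
    [0,0,-0.03,0,0,0,-1],
    [0,0,0,0,0,0,-1],
  ],
)

```text
t: 33.42
tcp_pos: [0.5821, -0.0094, 0.1616]
tool_rot: [-0.029, 1.0, 0.001, 0.002]
force: [-0.9, 0.2, -1.0]
finger_gap: 0.811
gripper_force: 0.0
```

```bash
cat >> h.py <<'E'
def profile(im,c,rng,z=.058,xs=(-48,0)):
    a=.058;R=np.array([[np.cos(a),-np.sin(a)],[np.sin(a),np.cos(a)]])
    for x in xs:
        pr=[]
        for y in rng:
            u=proj(c,np.r_[R@[x/1e3,y/1e3]+[.5773,-.009],z]).round().astype(int);pr.append(int(im[u[1],u[0]].mean()))
        print(x,pr)
E
python3 - <<'E'
from h import *
s=state();im=snapshot("wrist");c=cam("wrist",s)
profile(im,c,range(-75,75,3))
T=snapshot("top")
punches(T,cam("top"),roi=(85,200,165,260))
togo(.4987,.4073,.15,np.pi-.242)
E
```

```text
t33.42 tcp [ 0.5821 -0.0094  0.1616] toolx yaw -3.084 z [ 0.004  0.002 -1.   ] q [-0.21  0.56  1.61  0.    0.97 -1.84] F [-0.9  0.2 -1. ] gap 0.811 gf 0.0
-48 [121, 122, 116, 120, 121, 102, 109, 149, 147, 150, 147, 149, 120, 115, 117, 120, 120, 119, 120, 120, 117, 117, 105, 102, 148, 146, 147, 145, 149, 117, 117, 117, 117, 116, 116, 115, 118, 119, 117, 116, 118, 118, 119, 118, 118, 118, 119, 116, 119, 117]
0 [118, 121, 124, 122, 117, 102, 104, 142, 143, 144, 146, 126, 119, 119, 117, 116, 121, 122, 119, 120, 119, 119, 97, 101, 141, 142, 140, 142, 145, 115, 118, 115, 116, 116, 117, 116, 118, 115, 117, 114, 112, 115, 116, 117, 115, 120, 117, 116, 105, 108]
px [112 194  16  55 480] mid [0.475  0.3868] yaw -0.159 len 0.147 w 0.0038 0.0073
px [170 200  30  60 833] mid [0.4373 0.1979] yaw -0.359 len 0.160 w 0.0031 0.0171
t33.52 tcp [ 0.5797 -0.009   0.1585] toolx yaw -3.084 z [-0.003  0.003 -1.   ] q [-0.21  0.56  1.62  0.    0.97 -1.84] F [-0.8  0.6 -0.1] gap 0.964 gf 0.0
shift [0.057  0.4202 0.0102] turn [ 0.003 -0.003  0.299]
```

The last punch has been knocked to (0.475, 0.387), yaw −0.16. Heading there.

Call:
apply_moves(
  plan=[
    [0.0102,0.0501,0,0,0,0,-1],
    [0.0102,0.0501,0,0,0,0,-1],
    [0.0102,0.0501,0,0,0,0,-1],
    [0.0102,0.0501,0,0,0,0,-1],
    [0.0102,0.0501,0,0,0,0,-1],
    [0.0102,0.0501,0,0,0,0,-1],
    [0.0102,0.0501,0,0,0,0,-1],
    [0.0102,0.0501,0,0,0,0,-1],
  ],
)

```text
t: 34.52
tcp_pos: [0.4741, 0.3873, 0.158]
tool_rot: [-0.029, 1.0, 0.001, -0.003]
force: [0.9, 0.4, 0.0]
finger_gap: 1.0
gripper_force: 0.0
```

Call:
apply_moves(
  plan=[
    [0,0,0,0,0,0.108,-1],
    [0,0,0.01,0,0,0.108,-1],
    [0,0,0,0,0,0,-1],
  ],
)

```text
t: 34.9
tcp_pos: [0.474, 0.3857, 0.1476]
tool_rot: [0.079, 0.997, -0.0, -0.003]
force: [-0.4, -0.3, -0.2]
finger_gap: 1.0
gripper_force: 0.0
```

```bash
python3 - <<'E'
from h import *
s=state();im=snapshot("wrist");c=cam("wrist",s)
for m,y,l in punches(im,c,roi=(0,560,0,300),amin=1500):
    if np.hypot(*(m-s["tcp_pos"][:2]))<.05: togo(m[0],m[1],.002,y+np.pi)
E
```

```text
t34.90 tcp [0.474  0.3857 0.1476] toolx yaw 2.984 z [-0.007  0.    -1.   ] q [ 0.5   0.61  1.54  0.    0.99 -0.92] F [-0.4 -0.3 -0.2] gap 1.000 gf 0.0
px [ 484    0   76  107 6424] mid [0.3879 0.6178] yaw -2.768 len 0.102 w 0.0115 0.0112
px [ 272  134   23  146 2858] mid [0.4746 0.387 ] yaw -0.156 len 0.149 w 0.0030 0.0060
px [  371   194   189   106 13565] mid [0.571  0.5816] yaw -1.562 len 0.189 w 0.0157 0.0346
t34.95 tcp [0.4746 0.3858 0.1484] toolx yaw 2.985 z [-0.006  0.001 -1.   ] q [ 0.5   0.61  1.54  0.    0.99 -0.92] F [ 0.8  1.  -1. ] gap 1.000 gf 0.0
shift [-0.0006  0.0012  0.1464] turn [ 0.    -0.006 -0.001]
```

Call:
apply_moves(
  plan=[
    [0.0015,0.001,0.04,0,-0.005,0,-1],
    [0,0,0.05,0,0,0,-1],
    [0,0,0.04,0,0,0,-1],
    [0,0,0.017,0,0,0,-1],
    [0,0,0,0,0,0,0.3],
    [0,0,0,0,0,0,0.3],
    [0,0,0,0,0,0,0.3],
  ],
)

```text
t: 35.83
tcp_pos: [0.4759, 0.3887, 0.0052]
tool_rot: [0.079, 0.997, 0.002, 0.003]
force: [-1.1, -1.1, 1.0]
finger_gap: 0.379
gripper_force: 0.0
```

Call:
apply_moves(
  plan=[
    [0,0,0.003,0,0,0,0.3],
    [0,0,0,0,0,0,1],
    [0,0,0,0,0,0,1],
    [0,0,0,0,0,0,1],
    [0,0,0,0,0,0,1],
  ],
)

```text
t: 36.45
tcp_pos: [0.4749, 0.3881, 0.0012]
tool_rot: [0.079, 0.997, 0.001, 0.002]
force: [-0.4, -1.3, 4.7]
finger_gap: 0.207
gripper_force: 79.0
```

Call:
apply_moves(
  plan=[
    [0,0,-0.02,0,0,0,1],
    [0,0,-0.04,0,0,0,1],
    [0,0,-0.06,0,0,0,1],
    [0,0,-0.03,0,0,0,1],
    [0,0,0,0,0,0,1],
  ],
)

```text
t: 37.08
tcp_pos: [0.4759, 0.3887, 0.154]
tool_rot: [0.079, 0.997, 0.003, 0.005]
force: [0.6, 0.0, -2.3]
finger_gap: 0.206
gripper_force: 78.6
```

Call:
apply_moves(
  plan=[
    [-0.0219,-0.0465,0,0,0,0,1],
    [-0.0219,-0.0465,0,0,0,0,1],
    [-0.0219,-0.0465,0,0,0,0,1],
    [-0.0219,-0.0465,0,0,0,0,1],
    [-0.0219,-0.0465,0,0,0,0,1],
    [-0.0219,-0.0465,0,0,0,-0.107,1],
    [0,0,0,0,0,-0.107,1],
    [0,0,0,0,0,0,1],
  ],
)

```text
t: 38.08
tcp_pos: [0.5586, 0.0907, 0.1483]
tool_rot: [-0.026, 1.0, 0.001, -0.0]
force: [0.4, 0.8, -0.9]
finger_gap: 0.211
gripper_force: 78.8
```

```bash
python3 - <<'E'
from h import *
togo(.5755,.0425,.11,.058-np.pi)
E
```

```text
t38.08 tcp [0.5586 0.0907 0.1483] toolx yaw -3.089 z [-0.001  0.003 -1.   ] q [-0.04  0.56  1.66  0.    0.92 -1.66] F [ 0.4  0.8 -0.9] gap 0.211 gf 78.8
shift [-0.0143 -0.0491  0.0382] turn [ 0.003 -0.    -0.006]
```

Call:
apply_moves(
  plan=[
    [-0.014,-0.048,0,0,0,0,1],
    [0,0,0.038,0,0,0,1],
    [0,0,0,0,0,-0.005,1],
    [0,0,0,0,0,0,1],
  ],
)

```text
t: 38.58
tcp_pos: [0.5761, 0.0453, 0.1119]
tool_rot: [-0.03, 1.0, 0.001, 0.001]
force: [0.7, 0.6, -1.5]
finger_gap: 0.209
gripper_force: 78.9
```

```bash
python3 - <<'E'
from h import *
togo(.5755,.0425,.042,.058-np.pi)
E
```

```text
t38.58 tcp [0.5761 0.0453 0.1119] toolx yaw -3.081 z [ 0.002  0.003 -1.   ] q [-0.12  0.63  1.66  0.    0.86 -1.75] F [ 0.7  0.6 -1.5] gap 0.209 gf 78.9
shift [ 0.001  -0.0029  0.0699] turn [0.003 0.002 0.003]
```

Call:
apply_moves(
  plan=[
    [0.001,-0.0028,0.03,0,0,0,1],
    [0,0,0.025,0,0,0,1],
    [0,0,0.006,0,0,0,1],
    [0,0,0,0,0,0,1],
  ],
)

```text
t: 39.08
tcp_pos: [0.5765, 0.0421, 0.0517]
tool_rot: [-0.03, 1.0, 0.001, 0.002]
force: [-0.2, 0.2, -1.3]
finger_gap: 0.204
gripper_force: 78.9
```

Call:
apply_moves(
  plan=[
    [0,0,0.004,0,0,0,1],
    [0,0,0.004,0,0,0,1],
    [0,0,0.003,0,0,0,1],
    [0,0,0.001,0,0,0,1],
    [0,0,0,0,0,0,1],
  ],
)

```text
t: 39.7
tcp_pos: [0.5766, 0.0424, 0.0413]
tool_rot: [-0.03, 1.0, 0.002, 0.003]
force: [-2.9, 3.4, 12.1]
finger_gap: 0.21
gripper_force: 80.8
```

Call:
apply_moves(
  plan=[
    [0,0,0,0,0,0,0.5],
    [0,0,0,0,0,0,0.44],
    [0,0,0,0,0,0,0.44],
    [0,0,-0.015,0,0,0,0.44],
    [0,0,-0.03,0,0,0,0.44],
    [0,0,-0.05,0,0,0,0.44],
    [0,0,-0.025,0,0,0,-1],
    [0,0,0,0,0,0,-1],
  ],
)

```text
t: 40.7
tcp_pos: [0.5774, 0.0411, 0.1619]
tool_rot: [-0.03, 1.0, 0.001, 0.005]
force: [-0.1, -0.4, -0.6]
finger_gap: 0.694
gripper_force: 0.0
```

```bash
python3 - <<'E'
from h import *
s=state();im=snapshot("wrist");cv2.imwrite("pics/w9.png",im[:,:,::-1]);c=cam("wrist",s)
profile(im,c,range(-75,75,3))
togo(.4477,-.102,.16,3.03)
E
```

```text
t40.70 tcp [0.5774 0.0411 0.1619] toolx yaw -3.081 z [ 0.009  0.002 -1.   ] q [-0.12  0.55  1.62  0.    0.96 -1.76] F [-0.1 -0.4 -0.6] gap 0.694 gf 0.0
-48 [121, 123, 122, 124, 126, 106, 118, 150, 152, 158, 153, 152, 114, 119, 119, 120, 126, 120, 126, 121, 123, 126, 111, 106, 154, 152, 154, 156, 152, 118, 118, 124, 117, 119, 118, 122, 121, 120, 122, 117, 107, 148, 154, 153, 154, 153, 122, 122, 122, 127]
0 [120, 123, 119, 120, 122, 103, 129, 149, 147, 151, 146, 151, 111, 123, 121, 124, 124, 125, 124, 125, 123, 124, 112, 106, 148, 149, 150, 149, 151, 123, 119, 121, 120, 121, 121, 122, 119, 117, 121, 117, 104, 143, 147, 144, 147, 149, 121, 121, 120, 122]
t40.75 tcp [0.5761 0.0412 0.1601] toolx yaw -3.081 z [ 0.006  0.002 -1.   ] q [-0.12  0.55  1.63  0.    0.96 -1.76] F [-1.1 -0.3 -0. ] gap 0.782 gf 0.0
shift [ 0.1368 -0.1353 -0.0009] turn [0.002 0.006 0.172]
```

View pics/w9.png

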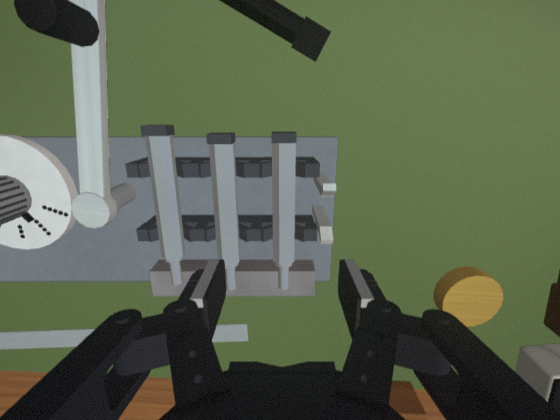

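All three punches lie across both rails, heads at (158,130), (221,138) and (284,137), noses on the stone side. Checking their along-position and preparing the knob approach.

```bash
python3 - <<'E'
from h import *
s=sense();c=cam("wrist",s)
a=.058;R=np.array([[np.cos(a),-np.sin(a)],[np.sin(a),np.cos(a)]])
for u in[(157,125),(221,133),(284,131)]:
    p=ray(c,u,.060)[:2];print("head end rig",(R.T@(p-[.5773,-.009])).round(4),"nominal x -.063")
togo(.4475,-.104,.16,3.03)
E
```

```text
head end rig [-0.0689 -0.0473] nominal x -.063
head end rig [-0.0629  0.0025] nominal x -.063
head end rig [-0.0644  0.0524] nominal x -.063
t40.75 tcp [0.5761 0.0412 0.1601] toolx yaw -3.081 z [ 0.006  0.002 -1.   ] q [-0.12  0.55  1.63  0.    0.96 -1.76] F [-1.1 -0.3 -0. ] gap 0.782 gf 0.0
shift [ 0.1371 -0.1372 -0.0009] turn [0.002 0.006 0.172]
```

Call:
apply_moves(
  plan=[
    [0.0455,-0.0455,0,0,0,0.057,-1],
    [0.0455,-0.0455,0,0,0,0.057,-1],
    [0.0455,-0.0455,0,0,0,0.058,-1],
    [0,0,0,0,0,0,-1],
    [0,0,0,0,0,0,-1],
  ],
)

```text
t: 41.38
tcp_pos: [0.4436, -0.0916, 0.1575]
tool_rot: [0.056, 0.998, 0.002, 0.001]
force: [-0.1, 0.1, -0.2]
finger_gap: 1.004
gripper_force: 0.0
```

```bash
python3 - <<'E'
from h import *
s=state();im=snapshot("wrist");c=cam("wrist",s)
# knob: dark blob near predicted top
g=im.max(2);m=(g<45).astype(np.uint8);m[300:]=0
n,L,st,ce=cv2.connectedComponentsWithStats(m)
for i in range(1,n):
    if st[i,4]>300: print(st[i],ce[i].round(1))
print(proj(c,(.4505,-.1,.112)),proj(c,(.4505,-.1,.070)))
togo(.4475,-.104,.077,3.03)
E
```

```text
t41.38 tcp [ 0.4436 -0.0916  0.1575] toolx yaw 3.029 z [ 0.002  0.003 -1.   ] q [-0.45  0.42  1.93  0.01  0.79 -1.92] F [-0.1  0.1 -0.2] gap 1.004 gf 0.0
[ 311  124  137   64 2795] [380.7 155.4]
[249 214  33  46 961] [265.7 236.3]
[170 268  27  32 496] [186.  287.4]
[367 268  27  32 541] [376.6 286.9]
[270.07509264 246.0272607 ] [271.74459975 224.67119456]
t41.42 tcp [ 0.4442 -0.0913  0.1576] toolx yaw 3.030 z [ 0.003  0.003 -1.   ] q [-0.45  0.42  1.93  0.01  0.79 -1.92] F [-0.1 -0.   0.8] gap 1.000 gf 0.0
shift [-0.0045 -0.0125  0.0806] turn [0.003 0.003 0.   ]
```

Call:
apply_moves(
  plan=[
    [-0.0045,-0.0125,0.02,0,0,0,-1],
    [0,0,0.03,0,0,0,-1],
    [0,0,0.03,0,0,0,-1],
    [0,0,0,0,0,0,-1],
    [0,0,0,0,0,0,1],
    [0,0,0,0,0,0,1],
    [0,0,0,0,0,0,1],
    [0,0,0,0,0,0,1],
  ],
  force=80,
)

```text
t: 42.42
tcp_pos: [0.4473, -0.1044, 0.0788]
tool_rot: [0.056, 0.998, 0.001, 0.002]
force: [-0.6, 1.2, 3.1]
finger_gap: 0.262
gripper_force: 78.1
```

Call:
apply_moves(
  plan=[
    [0,0,0,0,0,0,1],
    [0,0,0,0,0,0,1],
    [0,0,-0.009,0,0,0,1],
    [0,0,-0.009,0,0,0,1],
    [0,0,-0.009,0,0,0,1],
    [0,0,-0.009,0,0,0,1],
    [0,0,0,0,0,0,1],
  ],
)

```text
t: 43.3
tcp_pos: [0.448, -0.1046, 0.1147]
tool_rot: [0.056, 0.998, 0.001, 0.003]
force: [6.1, 0.6, -9.0]
finger_gap: 0.256
gripper_force: 78.6
```

```bash
python3 -c "
from h import *
s=state();post=np.array([.5836,-.1187]);d=s['tcp_pos'][:2]-post;print(np.arctan2(d[1],d[0])%(2*np.pi)-1.629,np.hypot(*d))"
```

```text
t43.30 tcp [ 0.448  -0.1046  0.1147] toolx yaw 3.030 z [ 0.006  0.002 -1.   ] q [-0.48  0.51  1.95  0.01  0.68 -1.94] F [ 6.1  0.6 -9. ] gap 0.256 gf 78.6
1.409244575649439 0.1363592837678402
```

Call:
apply_moves(
  plan=[
    [-0.0015,0.0204,0,0,0,0.15,1],
    [-0.0015,0.0204,0,0,0,0.15,1],
    [-0.0015,0.0204,0,0,0,0.15,1],
    [-0.0015,0.0204,0,0,0,0.15,1],
    [-0.0015,0.0204,0,0,0,0.15,1],
  ],
)

```text
t: 43.92
tcp_pos: [0.4931, -0.0157, 0.1141]
tool_rot: [0.419, 0.908, 0.001, 0.0]
force: [3.2, -2.6, -9.5]
finger_gap: 0.26
gripper_force: 78.7
```

Call:
apply_moves(
  plan=[
    [-0.0015,0.0204,0,0,0,0.15,1],
    [-0.0015,0.0204,0,0,0,0.15,1],
    [-0.0015,0.0204,0,0,0,0.15,1],
    [-0.0015,0.0204,0,0,0,0.15,1],
    [0,0,0,0,0,0,1],
  ],
)

```text
t: 44.55
tcp_pos: [0.5658, 0.017, 0.1135]
tool_rot: [0.667, 0.745, 0.001, -0.002]
force: [0.6, 0.3, -8.4]
finger_gap: 0.258
gripper_force: 78.9
```

```bash
python3 -c "
from h import *
s=state();post=np.array([.5836,-.1187]);d=s['tcp_pos'][:2]-post;print(np.arctan2(d[1],d[0])%(2*np.pi)-1.629,np.hypot(*d))
d=np.array([.5741,.0191])-post;print(np.arctan2(d[1],d[0])%(2*np.pi)-1.629,np.hypot(*d))
d=np.array([.5731,.0187])-post;print(np.arctan2(d[1],d[0])%(2*np.pi)-1.629,np.hypot(*d))"
```

```text
t44.55 tcp [0.5658 0.017  0.1135] toolx yaw 1.682 z [-0.002  0.004 -1.   ] q [-0.17  0.61  1.68  0.    0.85 -0.28] F [ 0.6  0.3 -8.4] gap 0.258 gf 78.9
0.07210352501734474 0.1368968543762439
0.01062791073631253 0.13812707916987169
0.01806729975626209 0.13780061683461362
```

Call:
apply_moves(
  plan=[
    [-0.0002,0.0079,0,0,0,0.05,1],
    [0,0,0,0,0,0,1],
    [0,0,0,0,0,0,1],
  ],
)

```text
t: 44.92
tcp_pos: [0.573, 0.0176, 0.1141]
tool_rot: [0.686, 0.728, 0.001, -0.002]
force: [-0.7, 3.3, -9.8]
finger_gap: 0.256
gripper_force: 78.9
```

```bash
python3 - <<'E'
from h import *
s=state();post=np.array([.5836,-.1187]);d=s['tcp_pos'][:2]-post;print(np.arctan2(d[1],d[0])%(2*np.pi)-1.629,np.hypot(*d))
im=snapshot("wrist");cv2.imwrite("pics/w10.png",im[:,:,::-1])
E
```

```text
t44.92 tcp [0.573  0.0176 0.1141] toolx yaw 1.631 z [-0.001  0.004 -1.   ] q [-0.17  0.62  1.66  0.01  0.86 -0.23] F [-0.7  3.3 -9.8] gap 0.256 gf 78.9
0.019137712870573642 0.13671282325734388
```

View pics/w10.png

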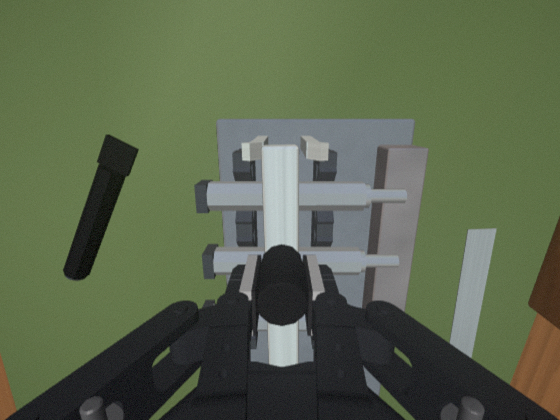

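The bar end is centred at u≈281 and the fork cheeks at about 284.5. I'll nudge it 1.5–2 mm and lower.

Call:
apply_moves(
  plan=[
    [0,0.0018,0.004,0,0,0.012,1],
    [0,0,0.007,0,0,0,1],
    [0,0,0.007,0,0,0,1],
    [0,0,0.006,0,0,0,1],
    [0,0,0,0,0,0,1],
  ],
)

```text
t: 45.6
tcp_pos: [0.5757, 0.018, 0.09]
tool_rot: [0.691, 0.723, 0.001, -0.002]
force: [-2.8, 5.0, -6.3]
finger_gap: 0.259
gripper_force: 79.2
```

Call:
apply_moves(
  plan=[
    [0,0,0.004,0,0,0,1],
    [0,0,0.004,0,0,0,1],
    [0,0,0.003,0,0,0,1],
    [0,0,0,0,0,0,1],
  ],
)

```text
t: 46.1
tcp_pos: [0.5762, 0.0185, 0.0818]
tool_rot: [0.691, 0.723, 0.002, -0.001]
force: [-6.2, 7.9, 8.3]
finger_gap: 0.256
gripper_force: 81.1
```

Call:
apply_moves(
  plan=[
    [0,0,0,0,0,0,0.5],
    [0,0,0,0,0,0,0],
    [0,0,0,0,0,0,-0.3],
    [0,0,0,0,0,0,-0.3],
    [0,0,-0.05,0,0,0,-0.3],
    [0,0,-0.06,0,0,0,-0.3],
    [0,0,-0.05,0,0,0,-0.3],
    [0,0,0,0,0,0,-0.3],
  ],
)

```text
t: 47.1
tcp_pos: [0.5802, 0.0159, 0.2448]
tool_rot: [0.69, 0.724, 0.005, 0.005]
force: [-0.0, -0.2, -0.6]
finger_gap: 0.65
gripper_force: 0.0
```

```bash
python3 - <<'E'
from h import *
s=state();im=snapshot("wrist");cv2.imwrite("pics/w11.png",im[:,:,::-1]);c=cam("wrist",s)
a=.058;R=np.array([[np.cos(a),-np.sin(a)],[np.sin(a),np.cos(a)]])
W=lambda x,y,z:proj(c,np.r_[R@[x/1e3,y/1e3]+[.5773,-.009],z/1e3]).round(1)
print("tip lift0",W(-10,92,70),W(10,92,70),"lift10",W(-10,92,80),W(10,92,80)," knob top",W(0,26,112),"lift10",W(0,26,122))
# black knob blob and bright bar edges at two rows
g=im.max(2);m=(g<45).astype(np.uint8);n,L,st,ce=cv2.connectedComponentsWithStats(m)
for i in range(1,n):
    if 300<st[i,4]<6000: print(st[i],ce[i].round(1))
for y in(75,60,10,-20):
    u=W(0,y,70);r=im[int(u[1]),:].astype(int).mean(1);k=np.nonzero(r[int(u[0])-25:int(u[0])+25]>170)[0]+int(u[0])-25;print(y,u,"bar px",k.min() if len(k) else None,k.max() if len(k) else None)
# punch rows: u=rig x; check columns both sides of the bar
for x in(-45,-25,25,45):
    print(x,[int(im[tuple(W(x,y,58)[::-1].astype(int))].mean()) for y in range(-75,75,3)])
E
```

```text
t47.10 tcp [0.5802 0.0159 0.2448] toolx yaw 1.618 z [ 0.015 -0.    -1.   ] q [-0.17  0.45  1.54  0.    1.14 -0.21] F [-0.  -0.2 -0.6] gap 0.650 gf 0.0
tip lift0 [263.3 128.3] [282.7 128. ] lift10 [262.9 128.7] [282.9 128.4]  knob top [274.  200.8] lift10 [273.9 203.8]
[ 124  128   52  101 1786] [149.  177.4]
75 [273.4 145. ] bar px 267 283
60 [273.7 159.3] bar px 267 283
10 [274.6 204.3] bar px None None
-20 [275.1 229.3] bar px 268 283
-45 [112, 113, 115, 118, 118, 98, 137, 151, 151, 154, 156, 153, 127, 122, 114, 113, 114, 119, 120, 120, 123, 110, 105, 102, 154, 154, 153, 153, 151, 125, 120, 118, 121, 119, 113, 115, 117, 120, 119, 110, 95, 145, 153, 152, 154, 156, 120, 115, 120, 121]
-25 [73, 74, 63, 77, 74, 92, 128, 150, 153, 152, 152, 151, 119, 58, 57, 76, 74, 73, 73, 61, 74, 69, 85, 122, 150, 149, 150, 154, 151, 129, 47, 48, 79, 73, 75, 69, 54, 74, 75, 77, 97, 135, 149, 150, 153, 151, 91, 51, 55, 75]
25 [74, 69, 66, 72, 74, 93, 139, 145, 152, 154, 154, 151, 125, 52, 63, 74, 72, 72, 70, 64, 73, 73, 86, 100, 148, 149, 151, 147, 150, 117, 53, 50, 75, 76, 72, 73, 58, 72, 74, 83, 96, 141, 148, 144, 149, 151, 78, 53, 53, 72]
45 [120, 122, 122, 120, 121, 105, 128, 151, 150, 153, 152, 147, 125, 127, 125, 126, 123, 124, 124, 122, 120, 123, 111, 120, 148, 150, 155, 153, 153, 123, 121, 120, 122, 119, 120, 120, 117, 119, 121, 112, 95, 136, 152, 148, 149, 152, 125, 117, 118, 122]
```

Call:
apply_moves(
  plan=[
    [0.03,-0.02,-0.04,0,0,0,-0.3],
    [0.05,-0.03,-0.02,0,0,0,-0.3],
    [0.05,-0.03,0,0,0,0,-0.3],
    [0.05,-0.03,0,0,0,0,-0.3],
    [0.05,-0.03,0,0,0,0,-0.3],
    [0.05,-0.03,0,0,0,0,-0.3],
    [0.05,-0.03,0,0,0,0,-0.3],
    [0,0,0,0,0,0,-0.3],
  ],
)

```text
t: 48.15
tcp_pos: [0.3579, 0.3389, 0.2981]
tool_rot: [0.688, 0.726, 0.0, -0.001]
force: [0.0, -0.6, 1.0]
finger_gap: 0.649
gripper_force: 0.0
```

```bash
python3 - <<'E'
from h import *
s=state();im=snapshot("side");a=cv2.imread("pics/side0.png")[:,:,::-1];c=cam("side")
al=.058;R=np.array([[np.cos(al),-np.sin(al)],[np.sin(al),np.cos(al)]])
W=lambda x,y,z:proj(c,np.r_[R@[x/1e3,y/1e3]+[.5773,-.009],z/1e3])
print("10mm lift = px",(W(0,26,122)-W(0,26,112)).round(1))
for n,y,z in(("knob",26,91),("tip",88,66),("barmid",-26,66),("post",-108,66)):
    u=W(0,y,z).round().astype(int);h=12 if n=="knob" else 9
    t=cv2.cvtColor(a[u[1]-h:u[1]+h+1,u[0]-h:u[0]+h+1].copy(),cv2.COLOR_RGB2GRAY)
    w=cv2.cvtColor(im[u[1]-h-10:u[1]+h+11,u[0]-h-10:u[0]+h+11],cv2.COLOR_RGB2GRAY)
    r=cv2.matchTemplate(w,t,cv2.TM_CCOEFF_NORMED);_,v,_,p=cv2.minMaxLoc(r);print(n,u,"moved px",(p[0]-10,p[1]-10),round(v,2))
T=snapshot("top");T0=cv2.imread("pics/top0.png")[:,:,::-1]
d=cv2.absdiff(T,T0).sum(2)
for n,(x0,x1,y0,y1) in dict(spool=(350,382,245,272),jar=(395,435,135,172),tin=(148,182,130,165),awl=(435,490,160,195),knob=(245,262,168,190)).items(): print(n,(d[y0:y1,x0:x1]>60).sum())
E
```

```text
t48.15 tcp [0.3579 0.3389 0.2981] toolx yaw 1.624 z [-0.001  0.001 -1.   ] q [0.53 0.27 1.67 0.   1.21 0.48] F [ 0.  -0.6  1. ] gap 0.649 gf 0.0
10mm lift = px [ 0.  -2.6]
knob [276 183] moved px (0, 0) 0.96
tip [263 178] moved px (0, 0) 0.97
barmid [287 198] moved px (0, 0) 0.97
post [306 213] moved px (0, 0) 0.99
spool 0
jar 0
tin 0
awl 0
knob 35
```

```bash
python3 -c "
from station import *
print(sign_off())"
```

```text
the job is handed in; nothing more can be done
None
```

I handed the job in at about 48 s: the chisel is flat in the tray, all three punches are in their own grooves with noses to the stone, and the bar is back down in its fork. The sleeve is set to four dots and nothing else was moved; the last camera checks agreed with all of this, but the hand-in returned no verdict.

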